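Fit the keyed index arm on its post

TASK

Lift the index arm straight up off the two dowels of its stand, keeping it level, and lower it onto the shaft of the indexing post crosswise to the overhanging hook, so that its inner tab rests on the step of the shaft; let go of it there. Then take hold of it again and turn it on the shaft, pointed end in under the hook, until the tab drops into the keyway and the arm sits fully home on the collar; let go and leave everything else where it is.

Things in the scene. Friction and masses are not known exactly. Their poses are not given: they have to be found in the camera images.
- index_arm_center (a point): Loose steel index arm, 0.4 kg: a flat bar 160x28 mm, 12 mm thick, with a 60 mm disc in its middle, and on the disc a round boss of 46 mm diameter rising 30 mm above the bar (42 mm high in all). This point: on the bore's axis, half-way up, 21 mm above the flat underside. Own z up along the bore; own +x to the pointed end (80 mm out), -x to the round end (80 mm). Starts on the stand.
- index_arm_tab (a point): The index arm's tab, 10 mm wide, on the side of the pointed end. The bore is 26 mm through the boss; below, through the 12 mm thick disc, it is 42 mm, but the tab fills that thickness inward to 13.5 mm from the axis. This point: at the underside, 18 mm from the axis towards the pointed end; same axes as the arm.
- dowel_stand: Fixed stand, 170x64 mm, top 20 mm above its origin (centre of its underside, on the worktop). Two 10 mm dowels rise 25 mm above that top, 44 mm either side of the middle along its x axis. The arm lies flat on the top, its two 12 mm holes over the dowels, bore above the origin, pointed end to the stand's +x.
- index_post: Fixed indexing post, base plate 165x100x12 mm. Origin: on the worktop under the axis of its upright shaft. A collar, 54 mm wide, top at 30 mm; then a step of 40 mm diameter from 30 to 40 mm, with one keyway (notch 13 mm wide) on the post's own +x side; then a pilot of 24.5 mm diameter to 72 mm height, tapering to 12 mm at its top, 82 mm up.
- index_post_seat (a point): Point on the shaft's axis at the top of the collar, where the arm's underside ends up, arm +x along the post's +x. Before that, with the tab on the step, the underside is 10 mm higher. When the tab meets the keyway (within about 4 degrees) and nothing holds it up, the arm drops by its own weight.
- index_post_hook (a point): Hold-down hook of the post, on its +x side: an overhang 28 mm wide, from 63 mm out to the upright (89 to 111 mm from the axis, 30 mm wide). This point: middle of the overhang's underside, 76 mm from the axis, 60 mm above the worktop; top 71 mm. Neither end of the arm can be lowered past it, but an end swings in under it from either side.
- setting_ring_mid (a point): steel setting ring, 52 mm across, 18 mm high, a bystander; this point lies on it about 10 mm above the worktop
- flange_mid (a point): turned steel flange, 57 mm across, 24 mm high, a bystander; this point lies on it about 10 mm above the worktop
- magnet_base_mid (a point): small black magnetic base with a round red button, 48x50x51 mm, a bystander; this point lies on it about 10 mm above the worktop
- ball_bearing_mid (a point): ball bearing, 35 mm across, 11 mm high, a bystander; this point lies on it about 10 mm above the worktop
- index_arm: the same index arm; origin on the bore's axis at the flat underside, same axes
Not all that is in view belongs to the job. Leave any brown look-alike of the dowel_stand alone.

How it is judged:
By the outcome, as a careful person would: the job done as asked, in the order asked, and still so for the second after the job is handed in, with the robot touching nothing.
It also fails if it takes over 58 s, if anything falls off the work surface, if the arm or the gripper's body presses on something with over 40 N, if the wrist force passes 120 N, or if a joint passes its speed limit or range.

ROBOT

A 7-joint arm with a two-finger parallel gripper is mounted at the origin on a cart in front of the work surface, level with it; the furniture and walls round the work are solid. World frame = base frame: x ahead of the robot, y to its left, z up, the work surface at z = 0. Lengths are in m, angles in rad, forces in N, time in s.
With the tool pointing down it reaches from about 0.35 to 0.9 m from the base axis. Payload 8.1 kg.
Tool frame: the origin (TCP) lies at the very end of the fingers, on their centre line; the grasp point (between the pads) lies 19 mm behind it (env.grasp_offset is the x of the grasp point in the tool frame, in m); x points along the fingers, y is the direction in which the jaws open and shut, and the axes are right-handed (so a half turn about x gives the same grasp; the last joint's range is limited). The gripper opens to 85 mm and grips with 20 to 120 N. Pads are 22 mm wide; open, the fingers measure 114 mm over their backs; the gripper's body (76 mm by 85 mm) begins 54 mm behind the grasp point. The pads swing forward as they close: fully open they stand 13 mm farther back than shut.
Start: joints at [-1.319, 0.434, 0.025, 1.573, -0.012, 1.134, -0.075], TCP at [0.217, 0.586, 0.196] pointing down, gripper open.
Joint ranges: [-2.62, 2.62], [-0.44, 2.09], [-1.27, 1.32], [0.08, 2.57], [-1.32, 4.46], [0.12, 2], [-2.74, 2.74]. Speed limits (rad/s): [2.22, 2.22, 3.01, 3.01, 3.14, 3.14, 3.14].

INTERFACE

Orientations are given as a unit quaternion [x, y, z, w].
In Python, from bench import env gives the robot as it stands.
- The arm moves only by the shell command python3 -m creep 'ROWS' [FORCE]. ROWS is text: rows parted by semicolons, each of 7 numbers parted by spaces: the shift along the tool's x, y, z in m, then the turn, a rotation vector about the tool's x, y, z in degrees, then the opening, from 0 (shut) to 1 (fully open). A call has exactly 8 rows; each row is the pose to reach, as a shift and turn from the pose commanded when the call began, along the tool's axes at that moment; what a row does not reach only later rows make up. A row lasts 1/12 s, in which the tool goes at most 41.7 mm and 7.16 degrees, less where a joint would pass 70% of its speed; a pose out of reach is approached as far as the arm can. A call with a gripper value outside its range is refused whole. The fingers move at their own pace and stop on an object; FORCE is the grip in N (left out, the last holds). Time passes only in rows, so rows that repeat a pose let the fingers close, or fill a call up. It gives the time, the measured TCP pose, the force and the opening at its end, in the units of the state.
- env.observe(): the state, without advancing time (a new reading comes with each control period).
- env.capture(name): name is "scene" or "top"; returns a dict with "pixels" (420x560x3 uint8, red, green, blue), "K" (3x3 intrinsics, pixels), "R" (3x3) and "t" (3): a world point X has camera coordinates R X + t. Camera axes: x right, y down, z forward; pixel columns grow to the right and rows downward; lengths in m; the calibration is good to about 2 mm. A picture is of the moment at which its call begins. There is no depth.
- env.job_done(): hands the job in, once; it reports no verdict.
Trained networks look in the newest picture that a camera, given by its name, has taken for a name from the list of things; names that differ only in an ending like _2 or _b are one class to them, and where a whole thing is asked for, a point or a joint stands for the part that bears it (a point fixed in the world has none). Each returns a list of dicts, best first, with "score" (0 to 1); they miss things now and then, are a little off and sometimes report something else, mostly with a low value. They report only what shows in the picture. A call takes as long as a camera call. They do not tell look-alikes from the thing itself.
- env.silhouettes(camera, name): "mask" (420x560 bool, what is visible of it) and "extent" ([left, top, right, bottom] as shares, 0 to 1, of the picture: columns of its width, rows of its height, round what is visible of it).
- env.place_of(camera, name): "centre" ([row, column] as shares, 0 to 1, of the picture: columns of its width, rows of its height: a listed point, or the origin of a listed thing).
The state is a dict: "time_s": time; "joint_pos": joint angles; "qvel": joint speeds; "joint_efforts": joint torques, N m; "tool_pos": TCP position; "eef_rot": TCP orientation; "force": force on the tool from outside, world axes, zero at the start; "torque": the same for the moment, N m; "opening": opening from 0.0 (shut) to 1.0 (fully open).
Only numpy, scipy, OpenCV 4.12 (cv2) and the standard library are available. Lean on these libraries where they do the work, as an engineer would, in place of code of your own. Each camera call takes 0.05 s, during which the arm holds its last target.

## Working session

There is one attempt and no reset: what is moved stays moved. The work goes in short steps, Python scripts to look and compute and a shell command to move; the robot and the scene stay as the last step left them, time stands still between calls to the robot, and variables do not carry over. Pictures are saved under pics/ and viewed, and the job is handed in when it is done.

```bash
ls; mkdir -p pics; cat > h.py <<'E'
import numpy as np, cv2, json
from bench import env
from scipy.spatial.transform import Rotation as Rn
def cap(n,f=None):
    c=env.capture(n)
    if f: cv2.imwrite('pics/'+f,c['pixels'][:,:,::-1])
    return c
def proj(c,X):
    X=np.atleast_2d(X); p=(c['R']@X.T).T+c['t']; q=(c['K']@p.T).T; return q[:,:2]/q[:,2:]
def ray(c,uv):
    d=np.linalg.inv(c['K'])@np.array([uv[0],uv[1],1.]); return -c['R'].T@c['t'], c['R'].T@d
def onz(c,uv,z):
    o,d=ray(c,uv); return o+d*(z-o[2])/d[2]
def tri(c1,uv1,c2,uv2):
    o1,d1=ray(c1,uv1);o2,d2=ray(c2,uv2)
    d1/=np.linalg.norm(d1);d2/=np.linalg.norm(d2)
    A=np.array([d1,-d2]).T; s=np.linalg.lstsq(A,o2-o1,rcond=None)[0]
    a=o1+s[0]*d1;b=o2+s[1]*d2
    return (a+b)/2,np.linalg.norm(a-b)
E
python3 - <<'E'
from h import *
np.set_printoptions(precision=4,suppress=True)
print(env.observe())
C={n:cap(n,n+'0.png') for n in('scene','top')}
for n in C: print(n,C[n]['K'].tolist(),(-C[n]['R'].T@C[n]['t']))
print(env.grasp_offset)
Z=dict(index_arm_center=.041,index_arm_tab=.02,dowel_stand=0,index_post=0,index_post_seat=.03,index_post_hook=.06,setting_ring_mid=.01,flange_mid=.01,magnet_base_mid=.01,ball_bearing_mid=.01,index_arm=.02)
for k,z in Z.items():
    for n in C:
        for r in env.place_of(n,k)[:3]:
            ce=r['centre'];uv=(ce[1]*560,ce[0]*420)
            print(k,n,round(r['score'],2),np.round(uv,1),onz(C[n],uv,z))
E
```

```text
pics
{'time_s': 0.0, 'joint_pos': array([-1.3186,  0.4352,  0.0249,  1.5741, -0.0116,  1.134 , -0.0751]), 'qvel': array([-0.0003,  0.0009,  0.0003,  0.0001,  0.0022, -0.0023, -0.0017]), 'joint_efforts': array([ -0.0006, -67.0485,   1.0247, -31.6215,   0.0155,   0.0121,
         0.    ]), 'tool_pos': array([0.217 , 0.5855, 0.1952]), 'eef_rot': array([ 0.1242,  0.6961, -0.1254,  0.696 ]), 'force': array([ 1.1327,  0.5111, -0.5277]), 'torque': array([ 0.0002, -0.0258, -0.0619]), 'opening': 1.0017259576576862}
scene [[545.2945346182319, 0.0, 278.93033205215573], [0.0, 545.2945346182319, 213.2322287838338], [0.0, 0.0, 1.0]] [-0.2282 -0.9783  0.686 ]
top [[519.5540927168491, 0.0, 282.4664417855304], [0.0, 519.5540927168491, 211.1646822267439], [0.0, 0.0, 1.0]] [ 0.3818 -0.1887  1.13  ]
-0.0187
index_arm_center scene 0.97 [291.8 257.3] [ 0.5243 -0.2958  0.041 ]
index_arm_center scene 0.59 [294.3 267.4] [ 0.4978 -0.3265  0.041 ]
index_arm_center scene 0.41 [212.4 232.3] [ 0.4837 -0.0773  0.041 ]
index_arm_center top 0.57 [339.1 250.3] [ 0.5369 -0.2997  0.041 ]
index_arm_tab scene 0.94 [298. 
[... 1041 characters left out ...]
etting_ring_mid scene 0.74 [183.6 271.5] [ 0.3595 -0.119   0.01  ]
setting_ring_mid top 0.72 [245.7 329.4] [ 0.3592 -0.1161  0.01  ]
flange_mid scene 0.51 [328.8 236.5] [ 0.6902 -0.2688  0.01  ]
flange_mid top 0.72 [336.5 252.1] [ 0.5371 -0.2975  0.01  ]
flange_mid top 0.64 [331.5 183.6] [ 0.6895 -0.278   0.01  ]
magnet_base_mid scene 0.76 [312.3 219.9] [ 0.7297 -0.1836  0.01  ]
magnet_base_mid top 0.62 [287.9 162.2] [ 0.7316 -0.1773  0.01  ]
ball_bearing_mid scene 0.55 [167.2 256.2] [ 0.3745 -0.0387  0.01  ]
ball_bearing_mid top 0.61 [207.2 316. ] [ 0.3804 -0.0326  0.01  ]
index_arm scene 0.62 [293.8 264.1] [ 0.5307 -0.2956  0.02  ]
index_arm top 0.65 [336.7 250.4] [ 0.5393 -0.2967  0.02  ]
```

View pictures.

```bash
python3 - <<'E'
import cv2
for n,(x0,y0,x1,y1) in dict(scene=(140,170,400,320),top=(150,80,400,290)).items():
    im=cv2.imread(f'pics/{n}0.png'); c=cv2.resize(im[y0:y1,x0:x1],None,fx=3,fy=3,interpolation=cv2.INTER_CUBIC)
    if c.shape[0]>600: c=cv2.resize(im[y0:y1,x0:x1],None,fx=2.8,fy=2.8,interpolation=cv2.INTER_CUBIC)
    cv2.imwrite(f'pics/{n}0c.png',c)
E
```

```text
(no output)
```

View pics/scene0.png

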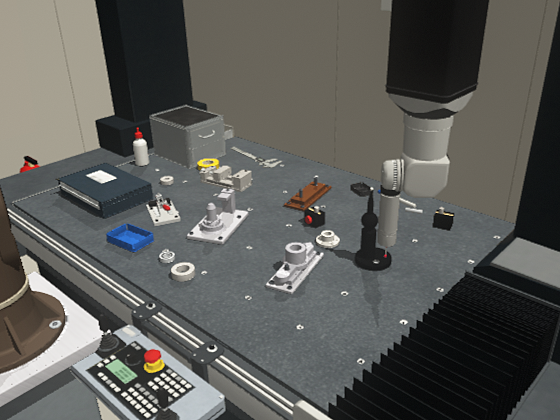

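View pics/top0.png

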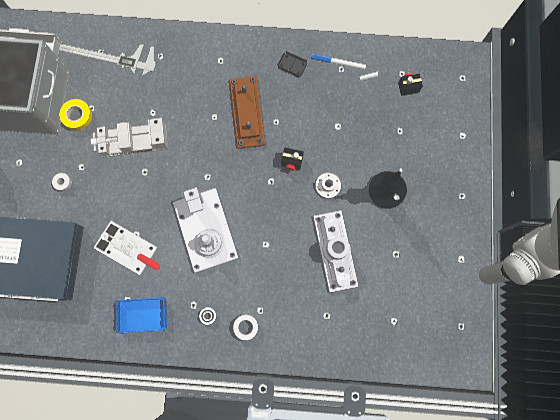

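```bash
ls -la pics
```

```text
total 1772
drwxr-xr-x 2 agent agent   4096 Dec  6 23:39 .
drwxr-xr-x 3 agent agent   4096 Dec  6 23:39 ..
-rw-r--r-- 1 agent agent 368102 Dec  6 23:39 scene0.png
-rw-r--r-- 1 agent agent 425526 Dec  6 23:39 scene0c.png
-rw-r--r-- 1 agent agent 426634 Dec  6 23:39 top0.png
-rw-r--r-- 1 agent agent 580188 Dec  6 23:39 top0c.png
```

View pics/scene0c.png

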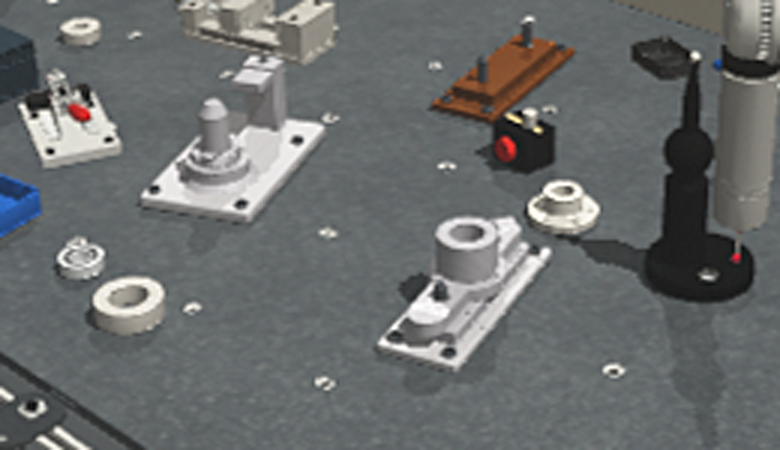

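View pics/top0c.png

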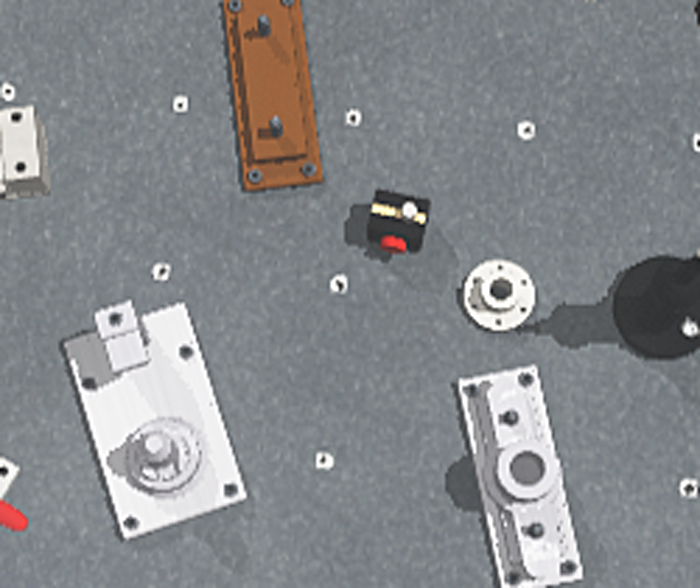

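```bash
python3 - <<'E'
from h import *
np.set_printoptions(precision=4,suppress=True)
C={n:cap(n) for n in('scene','top')}
for n in C:
  print(n,proj(C[n],[[0.217,.586,.196],[.217,-.586,.196],[0,0,0],[.5,0,0],[.5,-.3,0]]),C[n]['R'])
o=env.observe();print(Rn.from_quat(o['eef_rot']).as_matrix())
E
```

```text
scene [[-29.4727 140.5487]
 [299.1445 326.6883]
 [ -0.1107 331.8233]
 [198.5558 234.0765]
 [286.1414 278.2475]] [[ 0.6803 -0.7325 -0.0253]
 [-0.3567 -0.3007 -0.8845]
 [ 0.6403  0.6107 -0.4658]]
top [[-177.5128  383.7853]
 [ 508.7024  439.4255]
 [ 171.0467  510.1397]
 [ 198.7941  259.0903]
 [ 336.2206  269.6942]] [[ 0.0766 -0.9971  0.0029]
 [-0.9754 -0.0756 -0.2071]
 [ 0.2067  0.0131 -0.9783]]
[[ 0.      0.3475  0.9377]
 [ 0.      0.9377 -0.3475]
 [-1.      0.     -0.    ]]
```

```bash
cat >> h.py <<'E'
def zoom(c,uv,w,h,s,f,pts=[]):
    x0,y0=int(uv[0]-w/2),int(uv[1]-h/2)
    im=cv2.resize(c['pixels'][y0:y0+h,x0:x0+w,::-1],None,fx=s,fy=s,interpolation=cv2.INTER_CUBIC)
    for P,col in pts:
        q=((P-[x0,y0]+.5)*s).astype(int) # pixel centre convention
        cv2.polylines(im,[q.reshape(-1,1,2)],False,col,1)
    for k in range(0,w,10): cv2.putText(im,str(x0+k),(k*s,8),0,.3,(0,255,255),1); cv2.line(im,(k*s+s//2,10),(k*s+s//2,14),(0,255,255),1)
    for k in range(0,h,10): cv2.putText(im,str(y0+k),(0,k*s+s//2+4),0,.3,(0,255,255),1)
    cv2.imwrite('pics/'+f,im)
def pose(x,y,yaw,z=0):
    c,s=np.cos(yaw),np.sin(yaw)
    return lambda L:(np.atleast_2d(L)@np.array([[c,s,0],[-s,c,0],[0,0,1]]))+[x,y,z]
def circ(r,z,n=40,cx=0,cy=0):
    a=np.linspace(0,2*np.pi,n+1); return np.c_[cx+r*np.cos(a),cy+r*np.sin(a),0*a+z]
def rect(x0,x1,y0,y1,z): return np.array([[x0,y0,z],[x1,y0,z],[x1,y1,z],[x0,y1,z],[x0,y0,z]])
mm=1e-3
POST=[circ(27*mm,.03),circ(20*mm,.04),circ(12.25*mm,.072),circ(6*mm,.082),rect(.063,.089,-.014,.014,.071),rect(.089,.111,-.015,.015,.071),rect(.063,.089,-.014,.014,.06)]
def ARM(): return [circ(23*mm,.042),circ(13*mm,.042),rect(-.08,.08,-.014,.014,.012),circ(30*mm,.012)]
STAND=[rect(-.085,.085,-.032,.032,.02),circ(.005,.045,12,.044),circ(.005,.045,12,-.044)]
def draw(c,T,M,col): return [(proj(c,T(m)),col) for m in M]
E
python3 - <<'E'
from h import *
import pickle
C={n:cap(n) for n in('scene','top')}; pickle.dump(C,open('c0.pkl','wb'))
e=[onz(C['top'],(150+245/2.8,80+497/2.8),.012),onz(C['top'],(150+185/2.8,80+305/2.8),.012)]
d=e[1]-e[0];py=np.arctan2(d[1],d[0])
e=[onz(C['top'],(150+580/2.8,80+578/2.8),.02),onz(C['top'],(150+536/2.8,80+366/2.8),.02)]
d=e[1]-e[0];sy=np.arctan2(d[1],d[0]);print(np.degrees([py,sy]))
P=pose(.531,-.024,py);A=pose(.537,-.2975,sy,.02);S=pose(.537,-.2975,sy)
for n in C:
    c=C[n]
    zoom(c,proj(c,[.54,-.02,.04])[0],90,70,8,f'{n}_post1.png',draw(c,P,POST,(0,0,255)))
    zoom(c,proj(c,[.54,-.3,.04])[0],80,74,8,f'{n}_arm1.png',draw(c,A,ARM(),(0,0,255))+draw(c,S,STAND,(0,255,0)))
E
```

```text
[22.6256764  14.57658483]
```

View pics/top_post1.png

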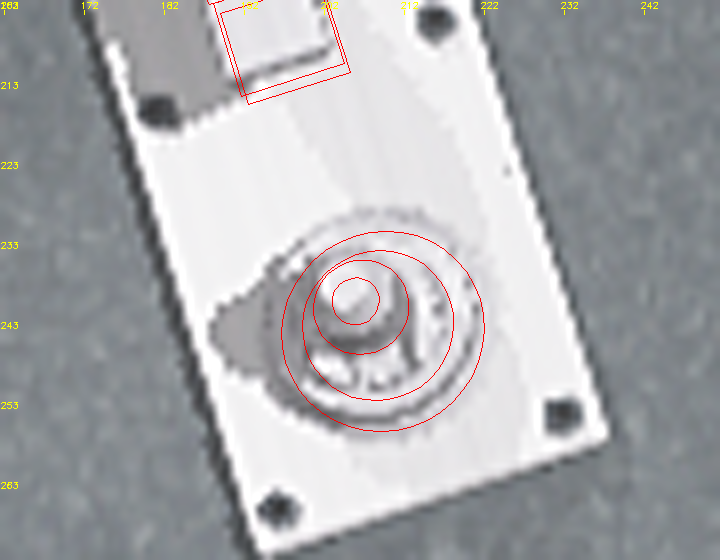

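View pics/scene_post1.png

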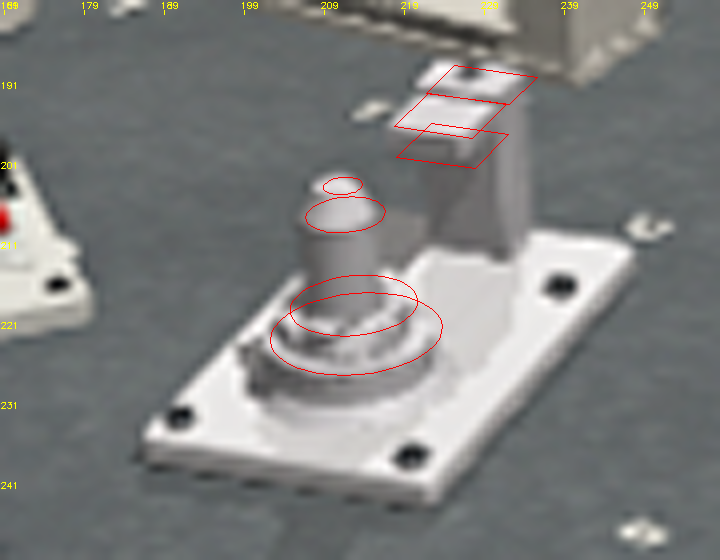

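View pics/top_arm1.png

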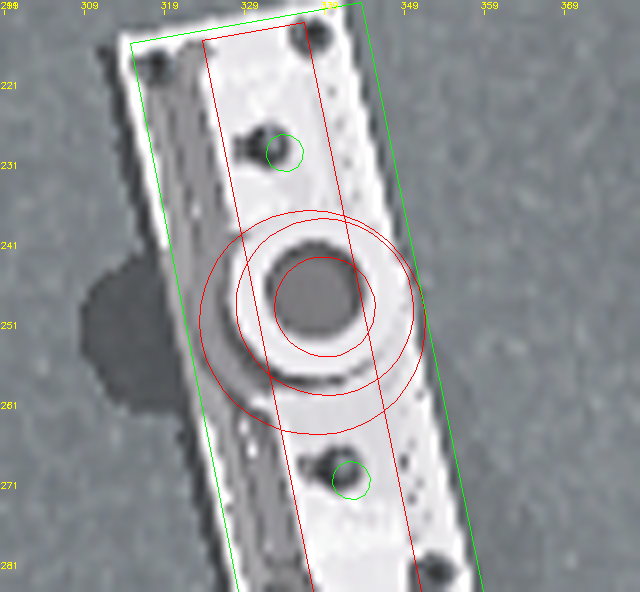

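View pics/scene_arm1.png

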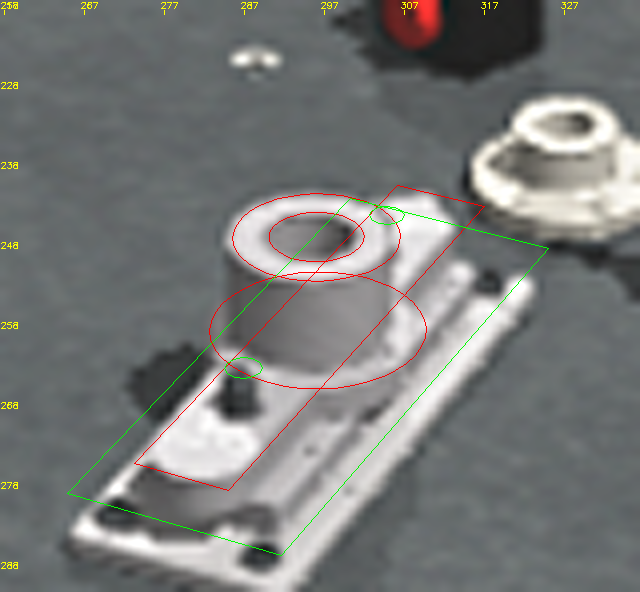

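```bash
cat > fit.py <<'E'
from h import *
import pickle
from scipy.optimize import differential_evolution, minimize
C=pickle.load(open('c0.pkl','rb'))
G={}
for n,c in C.items():
    g=cv2.cvtColor(c['pixels'],cv2.COLOR_RGB2GRAY).astype(np.float32)
    g=cv2.resize(g,None,fx=4,fy=4,interpolation=cv2.INTER_CUBIC); g=cv2.GaussianBlur(g,(0,0),2.5)
    gx=cv2.Sobel(g,cv2.CV_32F,1,0);gy=cv2.Sobel(g,cv2.CV_32F,0,1)
    G[n]=(gx,gy)
def dens(L,n=60):
    L=np.asarray(L);s=np.r_[0,np.cumsum(np.linalg.norm(np.diff(L,axis=0),axis=1))]
    t=np.linspace(0,s[-1],n);return np.c_[[np.interp(t,s,L[:,i]) for i in range(3)]].T
def score(n,uv):
    gx,gy=G[n]; t=np.gradient(uv,axis=0); t/=np.linalg.norm(t,axis=1)[:,None]+1e-9
    q=((uv+.5)*4-.5).astype(np.float32)
    a=cv2.remap(gx,q[:,0:1],q[:,1:],cv2.INTER_LINEAR)[:,0];b=cv2.remap(gy,q[:,0:1],q[:,1:],cv2.INTER_LINEAR)[:,0]
    return np.minimum(np.abs(-a*t[:,1]+b*t[:,0]),60).mean()
def cost(p,M,z,cams=('scene','top'),sh=None):
    T=pose(p[0],p[1],p[2],z); s=0
    for n in cams:
        for L in M[n]:
            s-=score(n,proj(C[n],T(dens(L)))+(0 if sh is None else sh[n]))
    return s
def line(a,b): return np.array([a,b],float)
rim=lambda r,z:circ(r,z)
P={'top':[circ(.027,.03),circ(.01225,.072),line([.063,-.014,.071],[.063,.014,.071]),line([.063,-.014,.071],[.089,-.014,.071]),line([-.05,-.05,.012],[.1,-.05,.012]),line([-.05,.05,.012],[.05,.05,.012])],
 'scene':[line([.063,-.014,.071],[.063,.014,.071]),line([.063,-.014,.071],[.089,-.014,.071]),line([.063,.014,.071],[.089,.014,.071]),circ(.027,.03),line([-.05,-.05,.012],[.1,-.05,.012]),circ(.006,.082),circ(.01225,.072)]}
A={'top':[circ(.023,.042),circ(.013,.042),line([-.075,-.014,.012],[-.03,-.014,.012]),line([-.075,.014,.012],[-.03,.014,.012]),line([.07,.014,.012],[.03,.014,.012])],
 'scene':[circ(.023,.042),circ(.013,.042),line([-.07,.014,.012],[-.03,.014,.012]),line([-.07,-.014,.012],[-.03,-.014,.012])]}
if __name__=='__main__':
    out={}
    for nm,M,z,p0 in(('post',P,0,[.531,-.022,np.radians(20)]),('arm',A,.02,[.539,-.296,np.radians(14)])):
        for cams in(('scene',),('top',),('scene','top')):
            b=[(p0[0]-.012,p0[0]+.012),(p0[1]-.012,p0[1]+.012),(p0[2]-.15,p0[2]+.15)]
            r=differential_evolution(cost,b,args=(M,z,cams),seed=1,maxiter=60,tol=1e-6)
            print(nm,cams,np.round(r.x[:2],4),round(np.degrees(r.x[2]),2),round(r.fun,1)); out[nm,cams]=r.x
    pickle.dump(out,open('fit.pkl','wb'))
    for n in C:
        c=C[n]; p=out['post',(n,)];a=out['arm',(n,)]
        zoom(c,proj(c,[.54,-.02,.04])[0],90,70,8,f'{n}_post2.png',draw(c,pose(*p),P[n],(0,0,255)))
        zoom(c,proj(c,[.54,-.3,.04])[0],80,74,8,f'{n}_arm2.png',draw(c,pose(*a,.02),A[n],(0,0,255)))
E
python3 fit.py
python3 - <<'E'
import cv2,numpy as np
for o in('post2','arm2'):
    a=cv2.imread(f'pics/top_{o}.png');b=cv2.imread(f'pics/scene_{o}.png')
    cv2.imwrite(f'pics/{o}.png',cv2.resize(np.vstack([a,b]),None,fx=.5,fy=.5) if 0 else np.hstack([a,b])[:, :])
E
```

```text
post ('scene',) [ 0.5293 -0.0222] 22.6 -365.4
post ('top',) [ 0.5357 -0.0192] 23.36 -303.5
post ('scene', 'top') [ 0.5312 -0.0212] 23.35 -643.3
arm ('scene',) [ 0.5373 -0.2953] 15.42 -233.7
arm ('top',) [ 0.5419 -0.2955] 14.87 -241.6
arm ('scene', 'top') [ 0.539  -0.2953] 15.14 -461.3
```

View pics/top_post2.png

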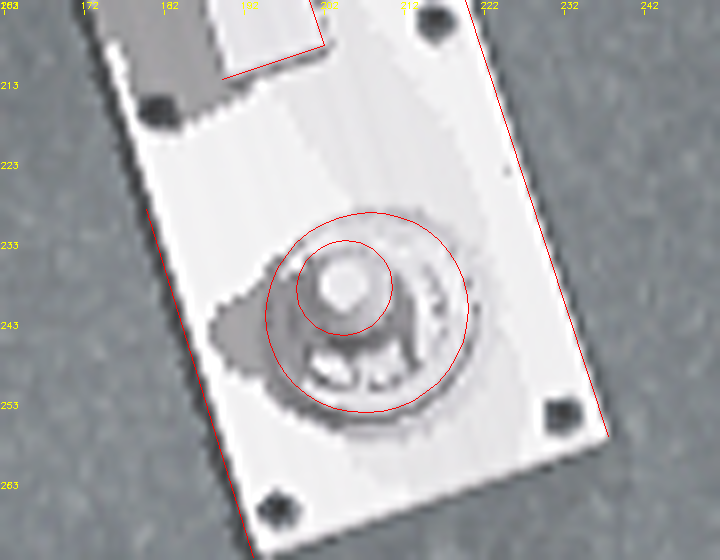

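View pics/scene_post2.png

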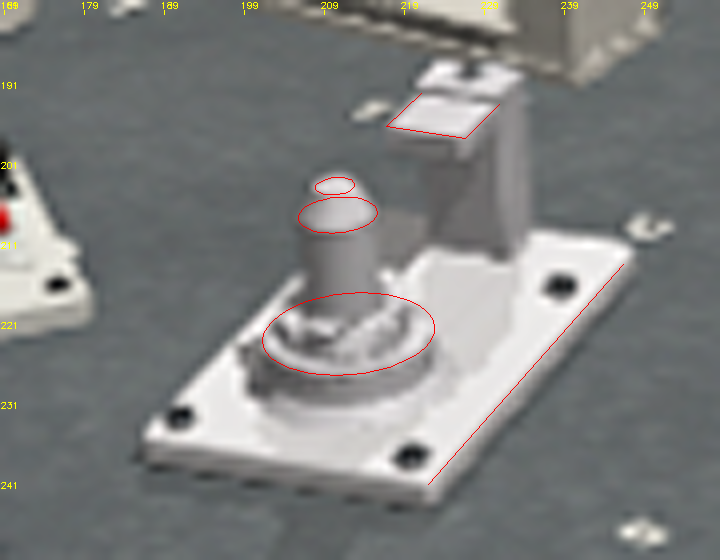

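View pics/top_arm2.png

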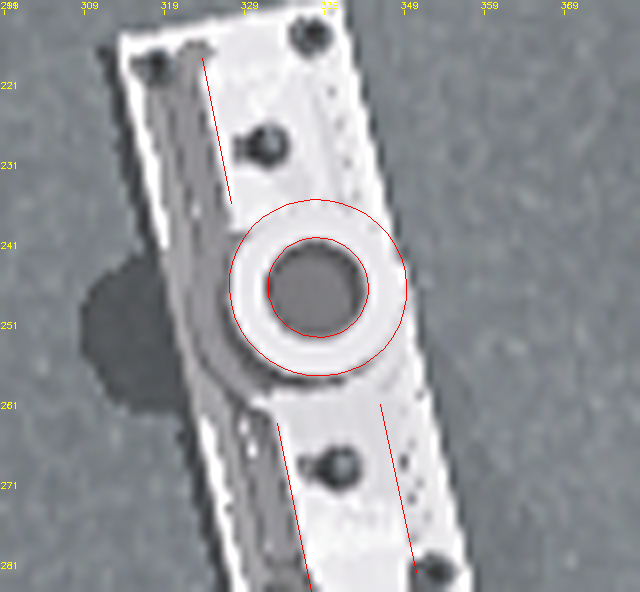

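View pics/scene_arm2.png

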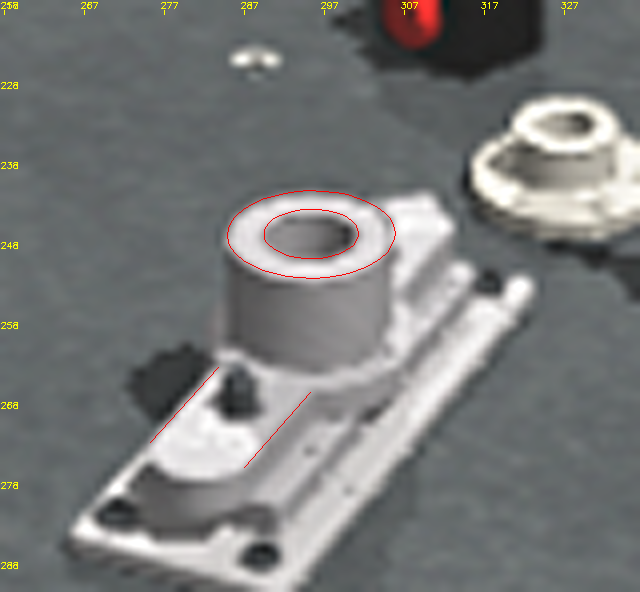

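```bash
cat >> h.py <<'E'
def to(pos,zyaw=None):
    """tool-frame shift and turn from measured pose to world pos, tool x down, tool z at zyaw deg"""
    o=env.observe();R=Rn.from_quat(o['eef_rot'])
    d=R.as_matrix().T@(np.array(pos)-o['tool_pos'])
    out=[np.round(d,4)]
    if zyaw is not None:
        a=np.radians(zyaw);z=np.array([np.cos(a),np.sin(a),0]);x=np.array([0,0,-1.]);y=np.cross(z,x)
        T=Rn.from_matrix(np.array([x,y,z]).T); out.append(np.round((R.inv()*T).as_rotvec(degrees=True),2))
    return out
def st():
    o=env.observe();M=Rn.from_quat(o['eef_rot']).as_matrix()
    print('t',round(o['time_s'],2),'tcp',np.round(o['tool_pos'],4),'zyaw',round(float(np.degrees(np.arctan2(M[1,2],M[0,2]))),2),'tilt',np.round(M[2],4),'F',np.round(o['force'],1),'M',np.round(o['torque'],2),'op',round(o['opening'],3),'q',np.round(o['joint_pos'],2))
E
python3 - <<'E'
from h import *
import pickle
C=pickle.load(open('c0.pkl','rb'))
for a,b in (((388,247),(485,275)),((371,188),(400,171)),((373,262),(388,190))): print(tri(C['scene'],a,C['top'],b))
st();print(to([.5396,-.2954,.196],-164.9))
E
```

```text
(array([ 0.49222736, -0.55230125,  0.18364652]), np.float64(0.0007241180533270438))
(array([ 0.67616642, -0.39174327,  0.18339371]), np.float64(0.0010274721069788656))
(array([ 0.68630039, -0.40478893, -0.00396085]), np.float64(0.005344367497138617))
t 1.4 tcp [0.2171 0.5861 0.196 ] zyaw -20.33 tilt [-1.e+00  1.e-04  0.e+00] F [-0.5  0.   0.5] M [-0.04  0.01  0.02] op 0.997 q [-1.32  0.43  0.02  1.57 -0.01  1.13 -0.08]
[array([-0.    , -0.7145,  0.6087]), array([144.57,  -0.  ,  -0.  ])]
```

```bash
python3 -m creep '0 -.01 .008 2 0 0 1; 0 -.035 .029 8 0 0 1; 0 -.065 .055 14 0 0 1; 0 -.095 .081 20 0 0 1; 0 -.125 .106 26 0 0 1; 0 -.155 .132 32 0 0 1; 0 -.185 .157 38 0 0 1; 0 -.215 .183 44 0 0 1'; python3 -c "
from h import *
st();print(to([.5396,-.2954,.17],-164.9))"
```

```text
time_s: 2.07
tool_pos: [0.3142, 0.3192, 0.1962]
eef_rot: [0.378, 0.598, -0.378, 0.598]
force: [0.9, -0.8, 0.4]
opening: 1.002
t 2.07 tcp [0.3142 0.3192 0.1962] zyaw -64.62 tilt [-1.e+00  4.e-04 -6.e-04] F [ 0.9 -0.8  0.4] M [ 0.05 -0.08 -0.04] op 1.002 q [-1.13  0.14  0.25  2.   -0.04  1.01 -0.42]
[array([ 0.0257, -0.0598,  0.6519]), array([ 1.0028e+02, -5.0000e-02,  2.0000e-02])]
```

```bash
python3 -m creep '0 -.004 .039 6 0 0 1; 0 -.007 .078 12 0 0 1; 0 -.011 .117 18 0 0 1; 0 -.014 .156 24 0 0 1; 0 -.018 .195 30 0 0 1; 0 -.022 .234 36 0 0 1; 0 -.025 .273 42 0 0 1; 0 -.029 .312 48 0 0 1'; python3 -c "
from h import *
st();print(to([.5396,-.2954,.15],-164.9))"
```

```text
time_s: 2.73
tool_pos: [0.4235, 0.0253, 0.1964]
eef_rot: [0.589, 0.392, -0.588, 0.392]
force: [1.5, -0.4, -0.2]
opening: 1.003
t 2.73 tcp [0.4235 0.0253 0.1964] zyaw -112.61 tilt [-1.0e+00  8.0e-04 -1.2e-03] F [ 1.5 -0.4 -0.2] M [ 0.02 -0.04 -0.04] op 1.003 q [-0.74  0.09  0.61  2.07 -0.06  1.   -0.49]
[array([0.0463, 0.2304, 0.2515]), array([ 5.229e+01, -9.000e-02, -1.000e-02])]
```

```bash
python3 -m creep '0 .025 .028 6 0 0 1; 0 .05 .055 12 0 0 1; 0 .077 .084 18 0 0 1; .005 .104 .113 24 0 0 1; .01 .131 .142 30 0 0 1; .015 .158 .172 36 0 0 1; .02 .184 .2 42 0 0 1; .025 .207 .226 47 0 0 1'; python3 -c "
from h import *
st();print(to([.5396,-.2954,.10],-164.9))"
```

```text
time_s: 3.4
tool_pos: [0.5294, -0.2629, 0.1707]
eef_rot: [0.696, 0.125, -0.696, 0.125]
force: [0.7, -0.3, 0.3]
opening: 1.0
t 3.4 tcp [ 0.5294 -0.2629  0.1707] zyaw -159.63 tilt [-1.e+00  6.e-04 -3.e-04] F [ 0.7 -0.3  0.3] M [ 0.03 -0.04 -0.05] op 1.0 q [-0.2   0.49  0.84  1.74 -0.41  1.09 -0.44]
[array([0.0707, 0.034 , 0.0017]), array([ 5.27, -0.02, -0.03])]
```

```bash
python3 -m creep '.008 .012 .001 3 0 0 1; .02 .025 .0017 5.3 0 0 1; .035 .034 .0017 5.3 0 0 1; .05 .034 .0017 5.3 0 0 1; .062 .034 .0017 5.3 0 0 1; .07 .034 .0017 5.3 0 0 1; .0707 .034 .0017 5.3 0 0 1; .0707 .034 .0017 5.3 0 0 1'; python3 - <<'E'
from h import *
st();print(to([.5396,-.2954,.042],-164.9))
C={n:cap(n) for n in('scene','top')}
for n in C:
    c=C[n];zoom(c,proj(c,[.54,-.3,.06])[0],100,75,8,f'{n}_g1.png',draw(c,pose(.5396,-.2954,np.radians(15.1),.02),ARM(),(0,0,255)))
E
```

```text
time_s: 4.07
tool_pos: [0.539, -0.2925, 0.1002]
eef_rot: [-0.701, -0.095, 0.701, -0.095]
force: [0.5, -0.9, 0.7]
opening: 1.002
t 4.07 tcp [ 0.539  -0.2925  0.1002] zyaw -164.6 tilt [-1.e+00 -6.e-04  2.e-04] F [ 0.5 -0.9  0.7] M [ 0.01 -0.   -0.  ] op 1.002 q [-0.1   0.61  0.79  1.76 -0.51  0.99 -0.42]
[array([0.0582, 0.003 , 0.0002]), array([0.3 , 0.01, 0.03])]
```

View pics/scene_g1.png

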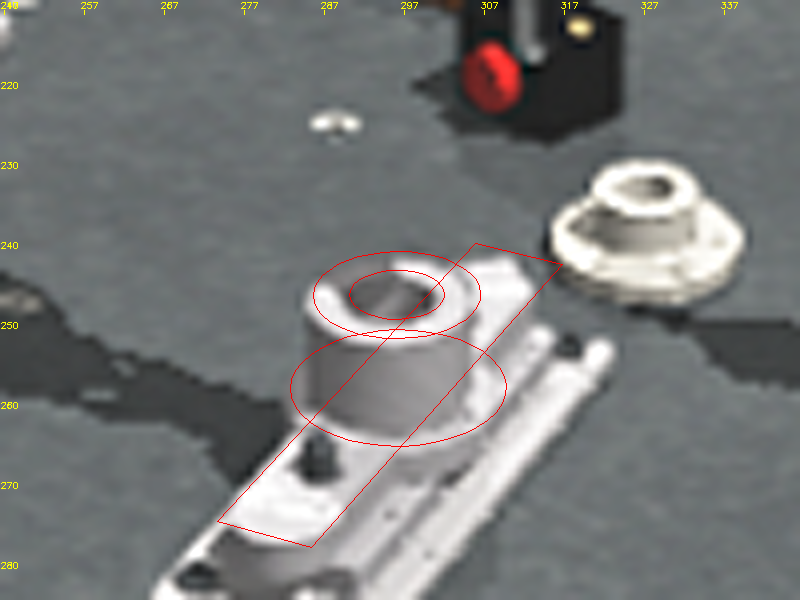

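View pics/top_g1.png

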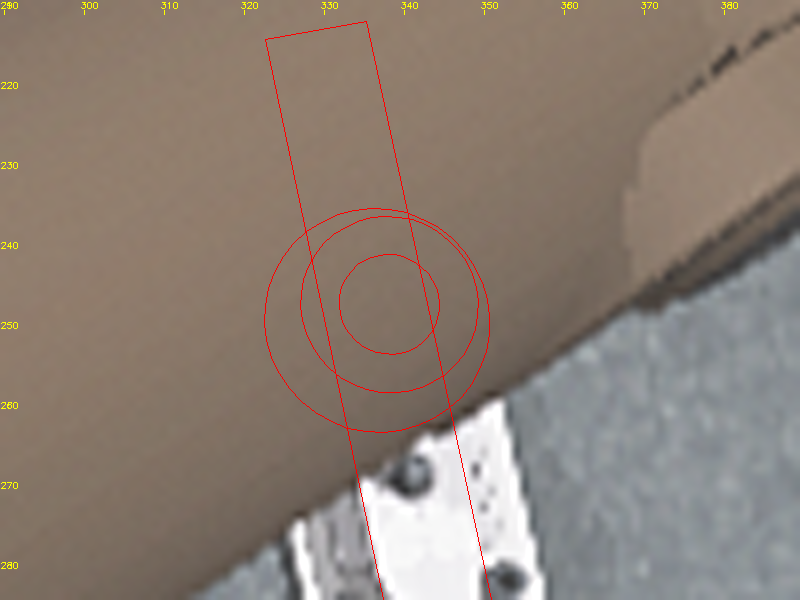

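```bash
python3 - <<'E'
from h import *
c=cap('scene','scene_f1.png');print(proj(c,[env.observe()['tool_pos'],[.54,-.295,.2]]))
c=cap('top','top_f1.png');print(proj(c,[env.observe()['tool_pos']]))
E
```

```text
[[295.15662736 230.45290085]
 [295.4313787  189.41913433]]
[[339.12862423 244.72488593]]
```

View pics/scene_f1.png

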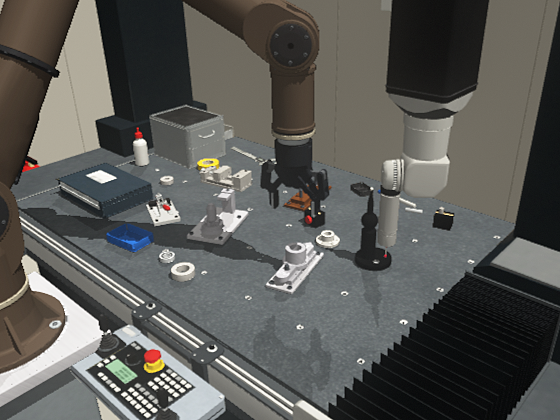

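View pics/top_f1.png

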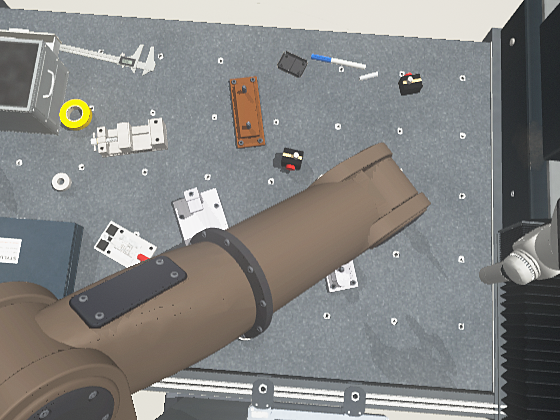

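```bash
python3 -c "
from h import *
st();print(to([.5396,-.2954,.033],-164.9))"
```

```text
t 4.27 tcp [ 0.5396 -0.2931  0.1012] zyaw -164.61 tilt [-1.0e+00  7.0e-04 -1.2e-03] F [-0.  -1.2 -0.2] M [ 0.   -0.   -0.04] op 1.0 q [-0.1   0.61  0.79  1.76 -0.51  0.99 -0.42]
[array([0.0682, 0.0022, 0.0007]), array([ 0.29, -0.07, -0.04])]
```

```bash
python3 -m creep '.008 .0022 .0007 .3 0 0 1; .02 .0022 .0007 .3 0 0 1; .032 .0022 .0007 .3 0 0 1; .044 .0022 .0007 .3 0 0 1; .054 .0022 .0007 .3 0 0 1; .061 .0022 .0007 .3 0 0 1; .0665 .0022 .0007 .3 0 0 1; .068 .0022 .0007 .3 0 0 1' 20; python3 -c "
from h import *
st();print(to([.5396,-.2954,.033],-164.9));cap('scene');st()
c=cap('scene');zoom(c,proj(c,[.54,-.3,.06])[0],100,75,8,'scene_g2.png')"
```

```text
time_s: 4.93
tool_pos: [0.5384, -0.2951, 0.0311]
eef_rot: [-0.701, -0.093, 0.701, -0.092]
force: [-0.2, -0.0, 0.7]
opening: 0.997
t 4.93 tcp [ 0.5384 -0.2951  0.0311] zyaw -164.94 tilt [-1.0e+00 -8.0e-04  1.2e-03] F [-0.2 -0.   0.7] M [-0.04 -0.04 -0.01] op 0.997 q [-0.06  0.69  0.72  1.81 -0.59  0.87 -0.36]
[array([-0.0019,  0.0006, -0.001 ]), array([-0.04,  0.07,  0.05])]
t 4.98 tcp [ 0.5386 -0.2952  0.0315] zyaw -164.94 tilt [-1.e+00 -6.e-04  9.e-04] F [ 0.2 -0.6  0. ] M [-0.04 -0.05  0.04] op 0.997 q [-0.06  0.69  0.73  1.81 -0.59  0.87 -0.36]
```

View pics/scene_g2.png

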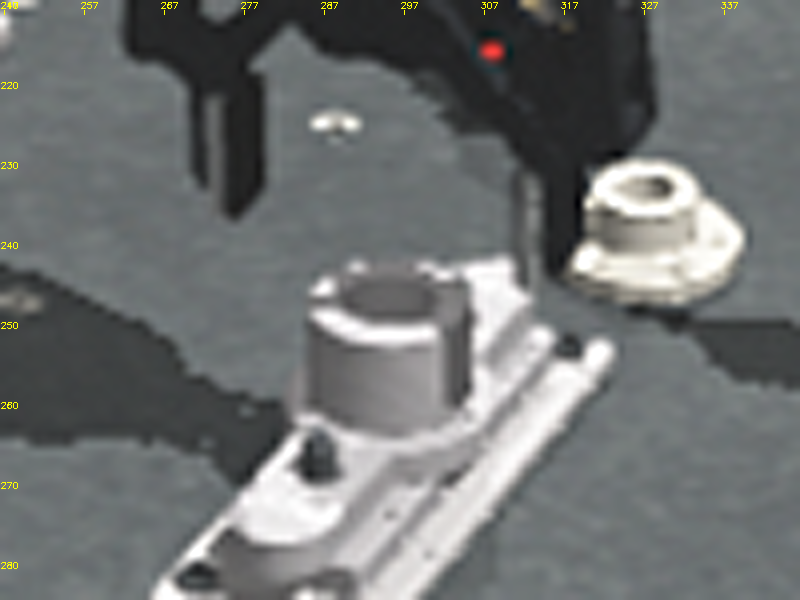

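```bash
python3 -c "
from h import *
import pickle
c=pickle.load(open('c0.pkl','rb'))['scene']
u0=proj(c,[.54,-.3,.06])[0];x0,y0=int(u0[0]-50),int(u0[1]-37)
for z in (.033,.046,.06,.07): print(z,(proj(c,[[.528,-.254,z],[.550,-.336,z],[.539,-.295,z]])-[x0,y0]+.5)*8)"
```

```text
0.033 [[260.81273117 349.13887852]
 [534.8275611  420.13633866]
 [395.78709693 384.11084392]]
0.046 [[259.64926811 309.75788982]
 [535.02480403 379.9246428 ]
 [395.28363781 344.31805248]]
0.06 [[258.38337152 266.90972281]
 [535.23947938 336.15901915]
 [394.73576924 301.01519251]]
0.07 [[257.47082944 236.02192698]
 [535.39427477 304.60105687]
 [394.34077503 269.7953345 ]]
```

```bash
python3 -c "
from h import *
c=cap('scene');zoom(c,[295,215],100,75,8,'scene_g3.png',[(proj(c,[[.528,-.254,z],[.550,-.336,z]]),(0,0,255)) for z in (.033,.046,.06,.07)])"
```

```text
(no output)
```

View pics/scene_g3.png

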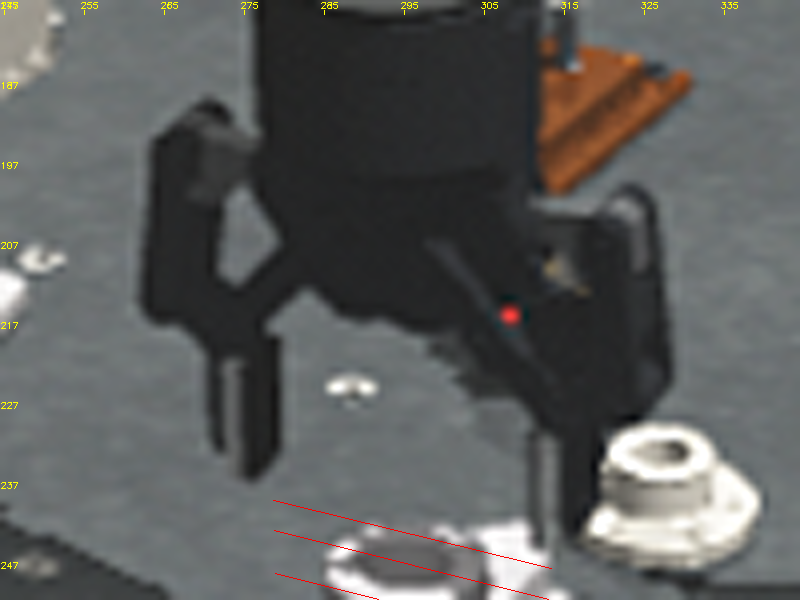

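```bash
python3 -c "
from h import *
from scipy.optimize import least_squares
import pickle
c=pickle.load(open('c0.pkl','rb'))['scene']
o=env.observe();p=o['tool_pos'];M=Rn.from_quat(o['eef_rot']).as_matrix()
uv=np.array([[245,475],[532,545]])/8+[244.5,177.5]
for w in (.0425,):
  L=np.array([[0,-w,.011],[0,w,.011]])@M.T
  f=lambda d:(proj(c,p+L+d)-uv).ravel()
  r=least_squares(f,[0,0,.0]);print(r.x,r.fun)
"
```

```text
[-0.01716599 -0.01275793  0.06146923] [ 0.00416996 -0.01702772 -0.00404216  0.01650586]
```

```bash
python3 -m creep '0 0 0 0 0 0 .9; 0 0 0 0 0 0 .8; 0 0 0 0 0 0 .7; 0 0 0 0 0 0 .65; 0 0 0 0 0 0 .65; 0 0 0 0 0 0 .65; 0 0 0 0 0 0 .65; 0 0 0 0 0 0 .65' 20; python3 -c "
from h import *
st()
c=cap('scene');zoom(c,[295,225],100,75,8,'scene_g4.png')"
```

```text
time_s: 5.75
tool_pos: [0.539, -0.2953, 0.0323]
eef_rot: [0.701, 0.093, -0.701, 0.093]
force: [0.3, 0.4, 0.6]
opening: 0.652
t 5.75 tcp [ 0.539  -0.2953  0.0323] zyaw -164.93 tilt [-1.e+00 -0.e+00 -1.e-04] F [0.3 0.4 0.6] M [-0.06  0.   -0.02] op 0.652 q [-0.06  0.69  0.73  1.81 -0.59  0.87 -0.36]
```

View pics/scene_g4.png

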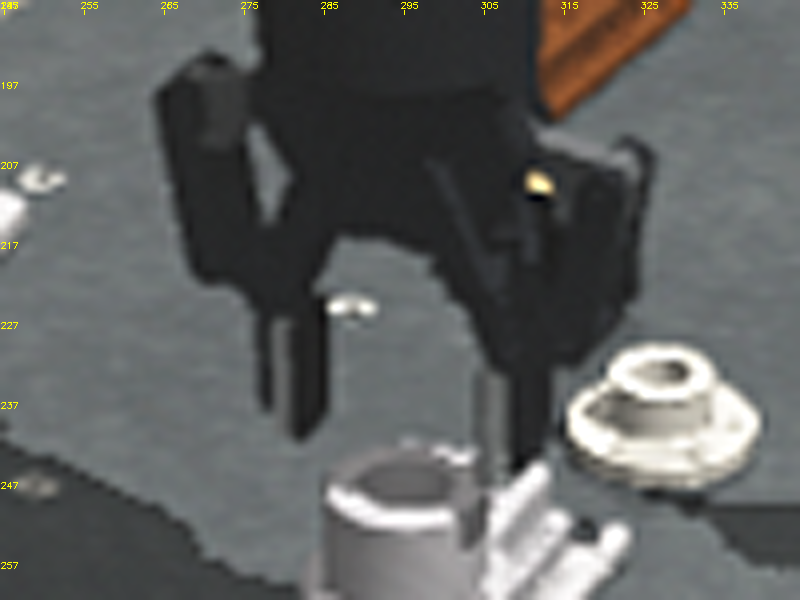

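```bash
python3 -c "
from h import *
c=env.capture('scene')
o=env.observe();p=o['tool_pos'];M=Rn.from_quat(o['eef_rot']).as_matrix()
for z in (0,.004,.013,.03,.04,.05):
  w=.0425*.652
  L=np.array([[-z,-w,.011],[-z,w,.011],[-z,-w,-.011],[-z,w+.0145,.011]])@M.T
  print(z,np.round((proj(c,p+L)-[245,188]+.5)*8).tolist())
"
```

```text
0 [[306.0, 559.0], [486.0, 606.0], [342.0, 521.0], [534.0, 619.0]]
0.004 [[306.0, 547.0], [486.0, 594.0], [341.0, 509.0], [534.0, 606.0]]
0.013 [[305.0, 519.0], [486.0, 566.0], [341.0, 482.0], [534.0, 578.0]]
0.03 [[303.0, 467.0], [485.0, 512.0], [340.0, 430.0], [534.0, 525.0]]
0.04 [[303.0, 435.0], [485.0, 481.0], [339.0, 399.0], [534.0, 493.0]]
0.05 [[302.0, 404.0], [485.0, 449.0], [338.0, 368.0], [534.0, 461.0]]
```

```bash
python3 -m creep '0 0 0 0 0 0 .6; 0 0 0 0 0 0 .56; 0 0 0 0 0 0 .5; 0 0 0 0 0 0 .45; 0 0 0 0 0 0 .45; 0 0 0 0 0 0 .45; 0 0 0 0 0 0 .45; 0 0 0 0 0 0 .45' 20; python3 -c "
from h import *
st()
c=cap('scene');zoom(c,[295,225],100,75,8,'scene_g5.png')"
```

```text
time_s: 6.52
tool_pos: [0.539, -0.2953, 0.0323]
eef_rot: [0.701, 0.093, -0.701, 0.093]
force: [0.4, -0.3, -0.2]
opening: 0.449
t 6.52 tcp [ 0.539  -0.2953  0.0323] zyaw -164.94 tilt [-1. -0. -0.] F [ 0.4 -0.3 -0.2] M [-0.03  0.03  0.  ] op 0.449 q [-0.06  0.69  0.73  1.81 -0.59  0.87 -0.36]
```

View pics/scene_g5.png

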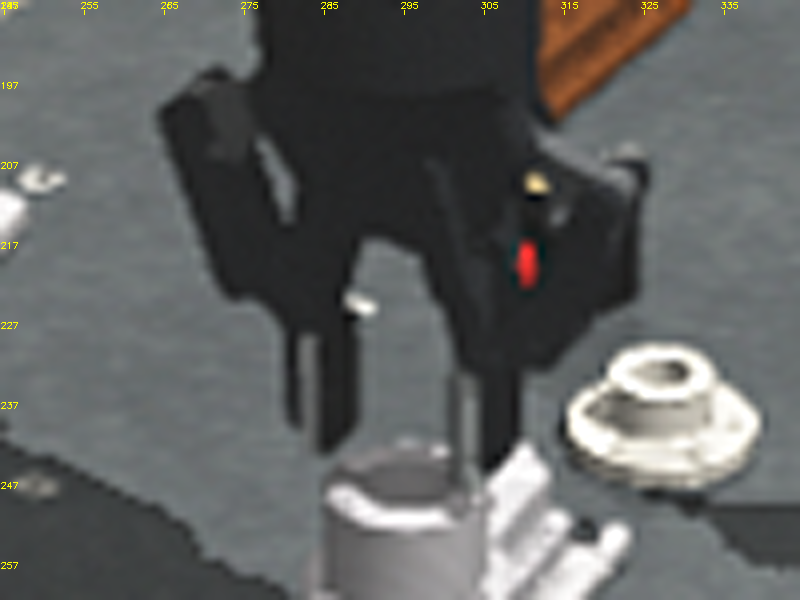

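```bash
python3 -c "
from h import *
c=env.capture('scene')
o=env.observe();p=o['tool_pos'];M=Rn.from_quat(o['eef_rot']).as_matrix()
for z in (.03,.035,.04):
  w=.0425*.449
  L=np.array([[-z,-w,.011],[-z,w,.011],[-z,-w,-.011],[-z,w+.0145,.011]])@M.T
  print(z,np.round((proj(c,p+L)-[245,188]+.5)*8).tolist())
"
python3 -m creep '0 0 0 0 0 0 .8; 0 0 0 0 0 0 .8; .002 0 0 0 0 0 .8; .005 0 0 0 0 0 .8; .009 0 0 0 0 0 .8; .012 0 0 0 0 0 .8; .014 0 0 0 0 0 .8; .015 0 0 0 0 0 .8' 20; python3 -c "
from h import *
st()
c=cap('scene');zoom(c,[295,235],100,75,8,'scene_g6.png')"
```

```text
0.03 [[331.0, 474.0], [457.0, 505.0], [367.0, 436.0], [505.0, 517.0]]
0.035 [[331.0, 458.0], [457.0, 489.0], [367.0, 421.0], [505.0, 501.0]]
0.04 [[331.0, 442.0], [456.0, 473.0], [367.0, 405.0], [505.0, 486.0]]
time_s: 7.28
tool_pos: [0.5387, -0.2952, 0.0167]
eef_rot: [-0.701, -0.093, 0.701, -0.093]
force: [-0.9, 0.9, -0.1]
opening: 0.802
t 7.28 tcp [ 0.5387 -0.2952  0.0167] zyaw -164.93 tilt [-1.e+00 -4.e-04  5.e-04] F [-0.9  0.9 -0.1] M [-0.01  0.01 -0.05] op 0.802 q [-0.04  0.71  0.71  1.82 -0.6   0.84 -0.35]
```

View pics/scene_g6.png

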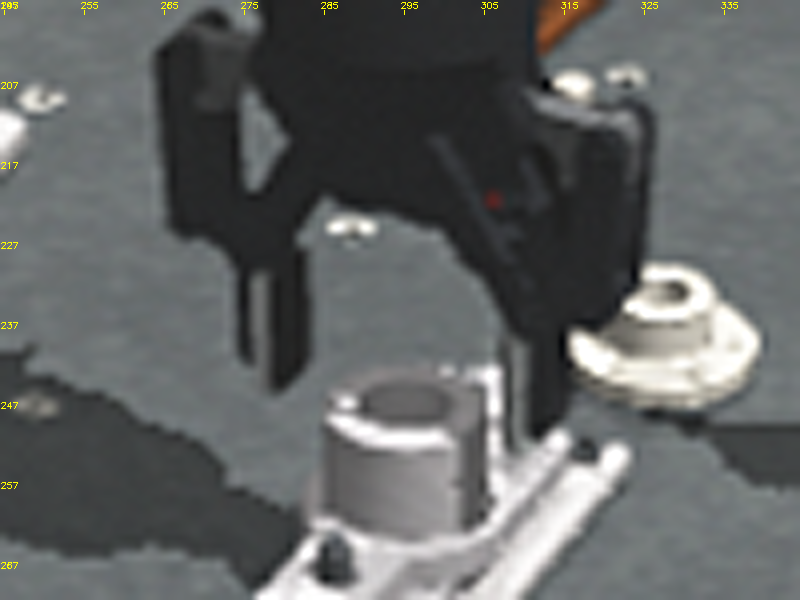

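```bash
python3 -m creep '.002 0 0 0 0 0 .8; .004 0 0 0 0 0 .8; .006 0 0 0 0 0 .8; .008 0 0 0 0 0 .8; .01 0 0 0 0 0 .8; .011 0 0 0 0 0 .8; .012 0 0 0 0 0 .8; .012 0 0 0 0 0 .8' 20; python3 -c "
from h import *
st()
c=cap('scene');zoom(c,[295,240],100,75,8,'scene_g7.png')"
```

```text
time_s: 8.0
tool_pos: [0.5389, -0.2953, 0.0051]
eef_rot: [-0.701, -0.093, 0.701, -0.093]
force: [0.2, 0.1, -0.2]
opening: 0.799
t 8.0 tcp [ 0.5389 -0.2953  0.0051] zyaw -164.93 tilt [-1.e+00 -2.e-04  1.e-04] F [ 0.2  0.1 -0.2] M [ 0.   -0.04 -0.07] op 0.799 q [-0.04  0.72  0.7   1.82 -0.62  0.82 -0.34]
```

View pics/scene_g7.png

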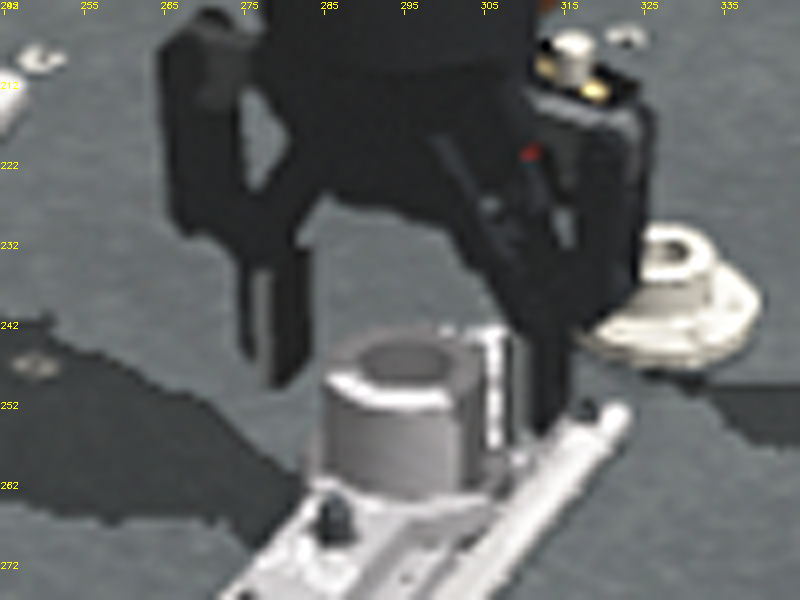

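```bash
python3 -m creep '.002 0 0 0 0 0 .8; .004 0 0 0 0 0 .75; .005 0 0 0 0 0 .7; .005 0 0 0 0 0 .65; .005 0 0 0 0 0 .6; .005 0 0 0 0 0 .5; .005 0 0 0 0 0 .48; .005 0 0 0 0 0 .48' 20; python3 -c "
from h import *
st()
c=cap('scene');zoom(c,[295,240],100,75,8,'scene_g8.png')"
```

```text
time_s: 8.72
tool_pos: [0.539, -0.2955, 0.0005]
eef_rot: [0.701, 0.093, -0.701, 0.093]
force: [-1.0, 0.8, 2.3]
opening: 0.541
t 8.72 tcp [ 5.390e-01 -2.955e-01  5.000e-04] zyaw -164.94 tilt [-1.e+00  3.e-04 -2.e-04] F [-1.   0.8  2.3] M [-0.09  0.08  0.01] op 0.541 q [-0.03  0.73  0.69  1.83 -0.62  0.81 -0.33]
```

View pics/scene_g8.png

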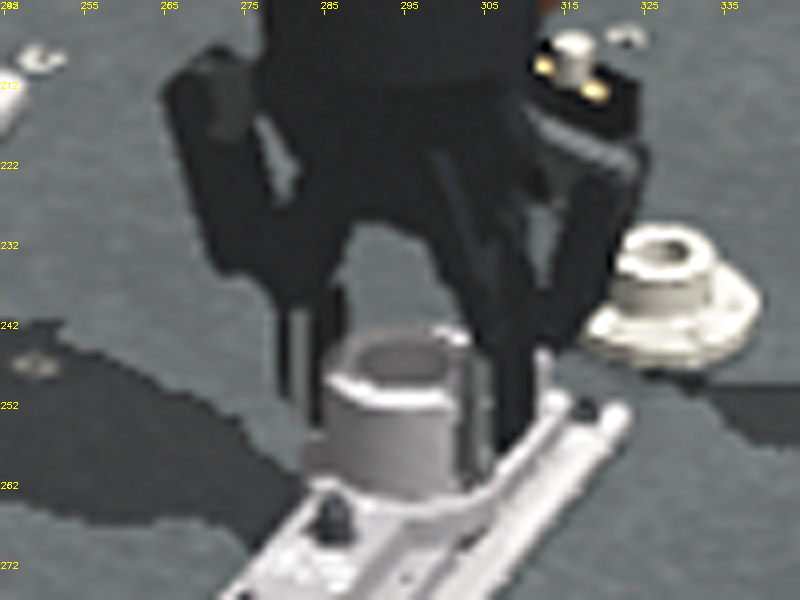

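```bash
python3 -m creep '0 0 0 0 0 0 .45; 0 0 0 0 0 0 .45; -.002 0 0 0 0 0 .45; -.006 0 0 0 0 0 .45; -.011 0 0 0 0 0 .45; -.016 0 0 0 0 0 .45; -.02 0 0 0 0 0 .45; -.022 0 0 0 0 0 .45' 60; python3 -c "
from h import *
st()
c=cap('scene');zoom(c,[295,240],100,75,8,'scene_g9.png')"
```

```text
time_s: 9.43
tool_pos: [0.5392, -0.2955, 0.0231]
eef_rot: [0.701, 0.093, -0.701, 0.093]
force: [-0.1, -0.3, -3.4]
opening: 0.518
t 9.43 tcp [ 0.5392 -0.2955  0.0231] zyaw -164.93 tilt [-1.e+00  5.e-04 -6.e-04] F [-0.1 -0.3 -3.4] M [ 0.   -0.02  0.03] op 0.518 q [-0.05  0.7   0.72  1.81 -0.6   0.85 -0.35]
```

View pics/scene_g9.png

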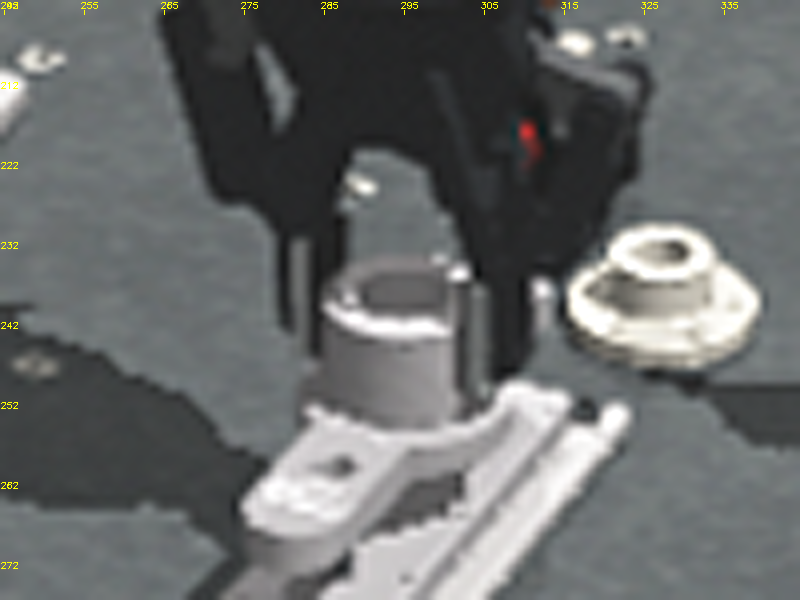

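```bash
python3 -m creep '-.005 0 0 0 0 0 .45; -.013 0 0 0 0 0 .45; -.023 0 0 0 0 0 .45; -.035 0 0 0 0 0 .45; -.047 0 0 0 0 0 .45; -.058 0 0 0 0 0 .45; -.066 0 0 0 0 0 .45; -.07 0 0 0 0 0 .45'; python3 -c "
from h import *
st();print(to([.5312,-.0217,.093],-66.9))"
```

```text
time_s: 10.15
tool_pos: [0.5396, -0.2958, 0.0941]
eef_rot: [0.702, 0.092, -0.7, 0.093]
force: [0.8, 0.2, -3.4]
opening: 0.522
t 10.15 tcp [ 0.5396 -0.2958  0.0941] zyaw -164.93 tilt [-1.      0.0012 -0.0017] F [ 0.8  0.2 -3.4] M [-0.02 -0.03 -0.02] op 0.522 q [-0.1   0.62  0.79  1.76 -0.52  0.98 -0.41]
[array([ 0.0009, -0.2668, -0.0631]), array([-9.803e+01, -1.000e-02, -1.400e-01])]
```

```bash
python3 -m creep '0 -.005 -.001 -2 0 0 .45; 0 -.015 -.0035 -6 0 0 .45; 0 -.03 -.007 -12 0 0 .45; 0 -.048 -.0113 -18 0 0 .45; 0 -.066 -.0156 -24 0 0 .45; 0 -.084 -.02 -30 0 0 .45; 0 -.102 -.0241 -36 0 0 .45; 0 -.12 -.0284 -42 0 0 .45'; python3 -c "
from h import *
st();print(to([.5312,-.0217,.093],-66.9))"
```

```text
time_s: 10.82
tool_pos: [0.5346, -0.1706, 0.0918]
eef_rot: [-0.62, -0.34, 0.62, -0.34]
force: [-0.6, -0.0, -3.7]
opening: 0.523
t 10.82 tcp [ 0.5346 -0.1706  0.0918] zyaw -122.51 tilt [-1.e+00 -9.e-04  2.e-04] F [-0.6 -0.  -3.7] M [-0.02  0.01  0.01] op 0.523 q [-0.21  0.49  0.6   1.89 -0.36  0.87 -0.  ]
[array([-0.0011, -0.0829, -0.1238]), array([-5.561e+01, -1.000e-02,  6.000e-02])]
```

```bash
python3 -m creep '0 -.01 -.015 -6 0 0 .45; 0 -.022 -.033 -12 0 0 .45; 0 -.034 -.051 -19 0 0 .45; 0 -.046 -.069 -26 0 0 .45; 0 -.058 -.087 -33 0 0 .45; 0 -.068 -.102 -40 0 0 .45; 0 -.076 -.114 -46 0 0 .45; 0 -.08 -.12 -52 0 0 .45'; python3 -c "
from h import *
st();cap('scene');st();print(to([.5312,-.0217,.093],-66.9))"
```

```text
time_s: 11.48
tool_pos: [0.5326, -0.0248, 0.0918]
eef_rot: [0.407, 0.579, -0.407, 0.577]
force: [0.2, -0.7, -4.7]
opening: 0.522
t 11.48 tcp [ 0.5326 -0.0248  0.0918] zyaw -70.35 tilt [-1.0e+00 -7.0e-04 -1.4e-03] F [ 0.2 -0.7 -4.7] M [-0.01  0.03 -0.05] op 0.522 q [-0.32  0.41  0.35  1.94 -0.19  0.82  0.48]
t 11.53 tcp [ 0.5327 -0.0241  0.0918] zyaw -69.89 tilt [-1.0e+00 -5.0e-04 -1.6e-03] F [-0.2  2.5 -4. ] M [0.16 0.03 0.01] op 0.522 q [-0.32  0.41  0.35  1.94 -0.19  0.82  0.49]
[array([-0.0012, -0.0006, -0.0028]), array([-2.99, -0.1 ,  0.02])]
```

```bash
python3 -m creep '0 0 -.001 -1.5 0 0 .45; .001 -.0006 -.002 -3 0 0 .45; .003 -.0006 -.0028 -3 0 0 .45; .005 -.0006 -.0028 -3 0 0 .45; .007 -.0006 -.0028 -3 0 0 .45; .008 -.0006 -.0028 -3 0 0 .45; .008 -.0006 -.0028 -3 0 0 .45; .008 -.0006 -.0028 -3 0 0 .45'; python3 - <<'E'
from h import *
C={n:cap(n) for n in('scene','top')};st()
p=env.observe()['tool_pos'];print(to([.5312,-.0217,.083],-66.9))
for n in C:
    c=C[n]
    M=draw(c,pose(.5312,-.0217,np.radians(23.1)),POST,(0,255,0))+draw(c,pose(p[0],p[1],np.radians(113.1),p[2]+.0195),ARM(),(0,0,255))
    zoom(c,proj(c,[.535,-.02,.09])[0],100,75,8,f'{n}_i1.png',M)
    zoom(c,proj(c,[.535,-.02,.09])[0],100,75,8,f'{n}_i1n.png')
E
```

```text
time_s: 12.2
tool_pos: [0.5318, -0.0256, 0.0842]
eef_rot: [0.395, 0.586, -0.395, 0.586]
force: [-0.3, -0.2, -3.6]
opening: 0.529
t 12.3 tcp [ 0.5319 -0.0255  0.0843] zyaw -67.94 tilt [-1.e+00  1.e-04  1.e-04] F [ 0.3 -0.1 -2.8] M [-0.04  0.01  0.01] op 0.523 q [-0.31  0.42  0.34  1.95 -0.19  0.8   0.52]
[array([ 0.0013,  0.0008, -0.0037]), array([-1.04,  0.  , -0.01])]
```

View pics/scene_i1.png

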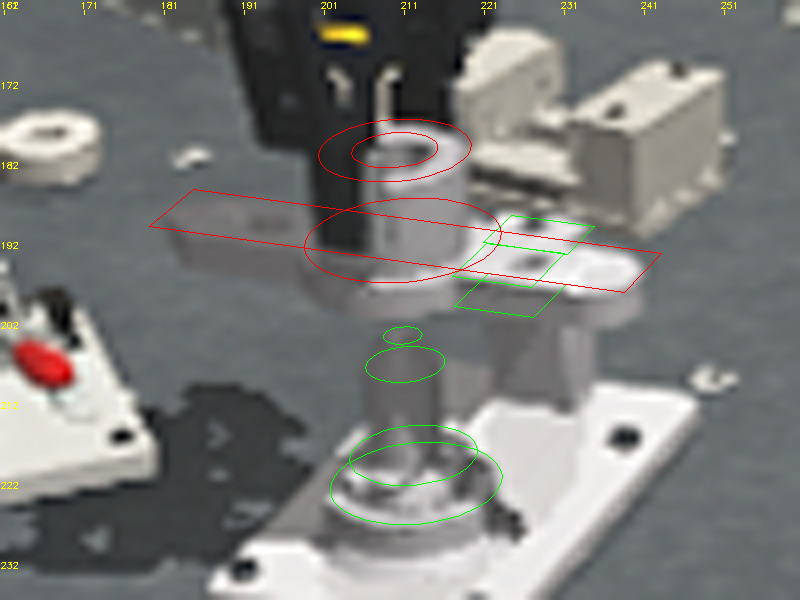

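View pics/top_i1.png

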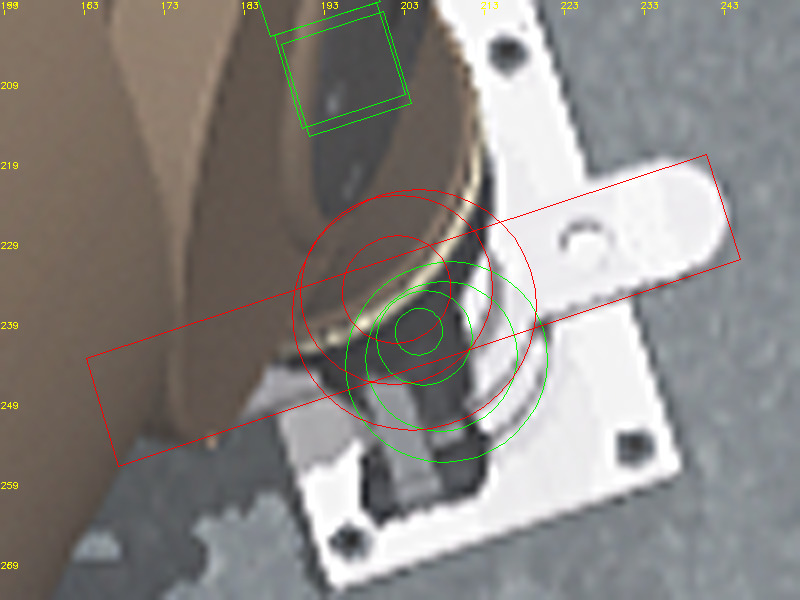

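View pics/scene_i1n.png

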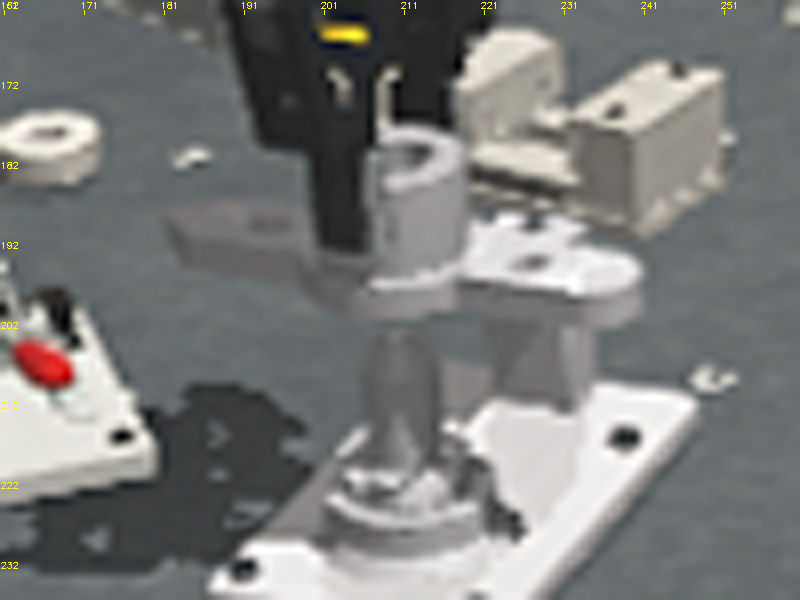

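```bash
python3 -m creep '0 .0004 -.0015 -.5 0 0 .45; .001 .0008 -.003 -1 0 0 .45; .003 .0008 -.0037 -1 0 0 .45; .006 .0008 -.0037 -1 0 0 .45; .009 .0008 -.0037 -1 0 0 .45; .012 .0008 -.0037 -1 0 0 .45; .014 .0008 -.0037 -1 0 0 .45; .015 .0008 -.0037 -1 0 0 .45'; python3 - <<'E'
from h import *
C={n:cap(n) for n in('scene','top')};st()
p=env.observe()['tool_pos'];print(to([.5312,-.0217,.06],-66.9))
for n in C:
    c=C[n]
    M=draw(c,pose(.5312,-.0217,np.radians(23.1)),POST,(0,255,0))+draw(c,pose(p[0],p[1],np.radians(113.1),p[2]+.0195),ARM(),(0,0,255))
    zoom(c,proj(c,[.535,-.02,.08])[0],100,75,8,f'{n}_i2.png',M if n=='top' else [])
E
```

```text
time_s: 12.97
tool_pos: [0.5309, -0.0217, 0.0688]
eef_rot: [0.39, 0.59, -0.39, 0.59]
force: [-0.4, 0.5, -3.3]
opening: 0.521
t 13.07 tcp [ 0.531  -0.0218  0.0691] zyaw -66.94 tilt [-1.e+00 -4.e-04 -1.e-04] F [ 0.   0.1 -2.6] M [-0.    0.04 -0.02] op 0.523 q [-0.3   0.44  0.33  1.97 -0.2   0.77  0.54]
[array([0.0091, 0.0002, 0.    ]), array([-0.04, -0.01,  0.02])]
```

View pics/scene_i2.png

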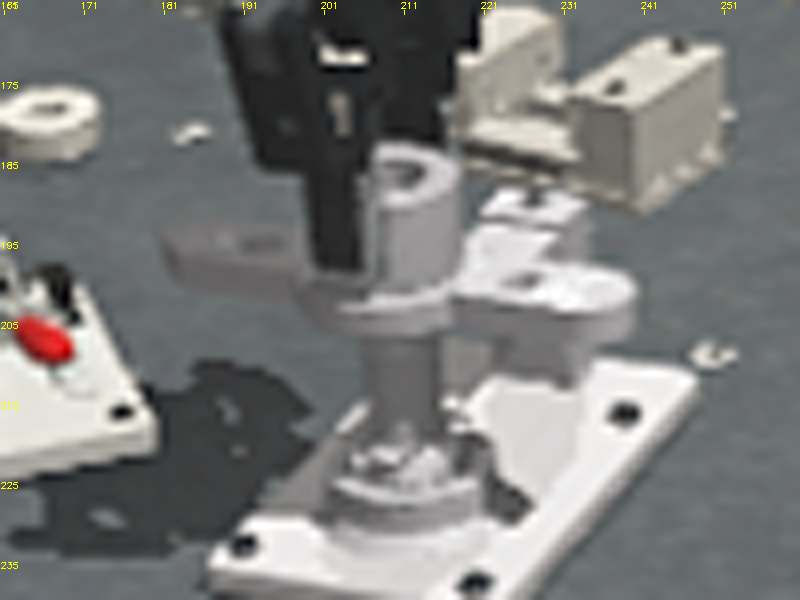

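View pics/top_i2.png

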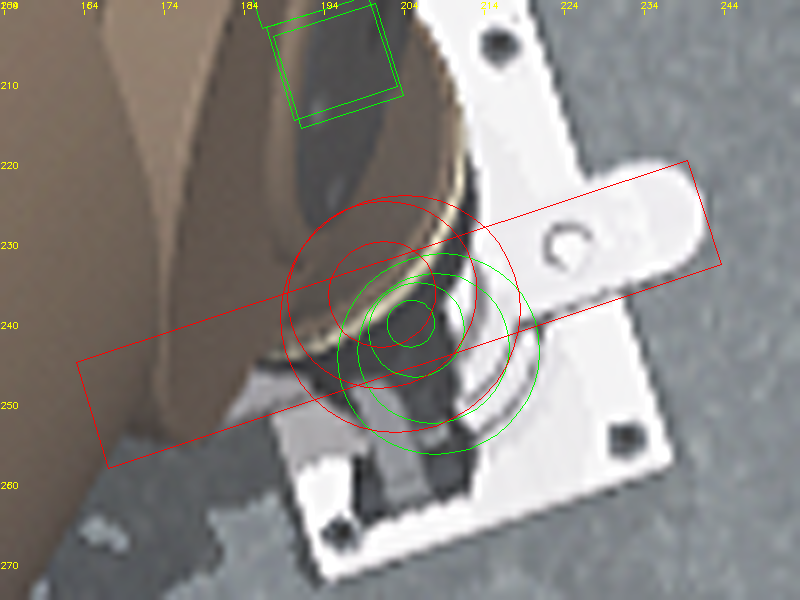

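```bash
python3 -m creep '.002 0 0 0 0 0 .45; .004 0 0 0 0 0 .45; .006 0 0 0 0 0 .45; .008 0 0 0 0 0 .45; .01 0 0 0 0 0 .45; .012 0 0 0 0 0 .45; .014 0 0 0 0 0 .45; .015 0 0 0 0 0 .45'; python3 -c "
from h import *
st();cap('scene');st()"
```

```text
time_s: 13.73
tool_pos: [0.531, -0.0217, 0.054]
eef_rot: [0.39, 0.59, -0.39, 0.59]
force: [0.0, 0.2, -4.3]
opening: 0.519
t 13.73 tcp [ 0.531  -0.0217  0.054 ] zyaw -66.93 tilt [-1.e+00 -3.e-04 -1.e-04] F [ 0.   0.2 -4.3] M [-0.02  0.04 -0.02] op 0.519 q [-0.29  0.46  0.32  1.98 -0.21  0.73  0.55]
t 13.78 tcp [ 0.531  -0.0216  0.0539] zyaw -66.93 tilt [-1.e+00 -4.e-04 -2.e-04] F [ 0.7  0.  -2.6] M [-0.06  0.05 -0.  ] op 0.52 q [-0.29  0.46  0.32  1.98 -0.21  0.73  0.55]
```

```bash
python3 -m creep '.001 0 0 0 0 0 .45; .002 0 0 0 0 0 .45; .003 0 0 0 0 0 .45; .004 0 0 0 0 0 .45; .005 0 0 0 0 0 .45; .006 0 0 0 0 0 .45; .007 0 0 0 0 0 .45; .008 0 0 0 0 0 .45'; python3 -c "
from h import *
st();cap('scene');st()"
```

```text
time_s: 14.45
tool_pos: [0.5312, -0.0216, 0.0462]
eef_rot: [0.39, 0.59, -0.39, 0.59]
force: [0.3, 0.2, -4.1]
opening: 0.518
t 14.45 tcp [ 0.5312 -0.0216  0.0462] zyaw -66.94 tilt [-1.e+00  1.e-04 -0.e+00] F [ 0.3  0.2 -4.1] M [-0.01  0.01 -0.03] op 0.518 q [-0.29  0.47  0.31  1.98 -0.22  0.71  0.56]
t 14.5 tcp [ 0.531  -0.0217  0.046 ] zyaw -66.93 tilt [-1.e+00 -2.e-04 -1.e-04] F [-0.1  0.4 -3.5] M [ 0.05 -0.04  0.01] op 0.521 q [-0.29  0.47  0.31  1.99 -0.22  0.71  0.56]
```

Now the tight part; small steps.

```bash
python3 -m creep '.001 0 0 0 0 0 .45; .002 0 0 0 0 0 .45; .003 0 0 0 0 0 .45; .004 0 0 0 0 0 .45; .005 0 0 0 0 0 .45; .006 0 0 0 0 0 .45; .006 0 0 0 0 0 .45; .006 0 0 0 0 0 .45'; python3 -c "
from h import *
st();cap('scene');st()"
```

```text
time_s: 15.17
tool_pos: [0.5313, -0.0216, 0.0403]
eef_rot: [0.39, 0.59, -0.39, 0.59]
force: [-0.3, -0.5, -3.4]
opening: 0.524
t 15.17 tcp [ 0.5313 -0.0216  0.0403] zyaw -66.93 tilt [-1.e+00  2.e-04  0.e+00] F [-0.3 -0.5 -3.4] M [ 0.02 -0.09  0.03] op 0.524 q [-0.29  0.48  0.31  1.99 -0.22  0.7   0.56]
t 15.22 tcp [ 0.5312 -0.0216  0.0403] zyaw -66.93 tilt [-1.e+00  2.e-04 -0.e+00] F [ 0.   0.9 -3.2] M [ 0.07 -0.08 -0.  ] op 0.522 q [-0.29  0.48  0.31  1.99 -0.22  0.7   0.56]
```

```bash
python3 -m creep '.001 0 0 0 0 0 .45; .002 0 0 0 0 0 .45; .003 0 0 0 0 0 .45; .004 0 0 0 0 0 .45; .005 0 0 0 0 0 .45; .006 0 0 0 0 0 .45; .007 0 0 0 0 0 .45; .008 0 0 0 0 0 .45'; python3 -c "
from h import *
st();c=cap('scene');st();zoom(c,proj(c,[.535,-.02,.06])[0],100,75,8,'scene_i3.png')"
```

```text
time_s: 15.88
tool_pos: [0.5317, -0.0215, 0.0324]
eef_rot: [0.39, 0.59, -0.39, 0.59]
force: [3.4, 1.3, -1.2]
opening: 0.522
t 15.88 tcp [ 0.5317 -0.0215  0.0324] zyaw -66.92 tilt [-1.e+00  1.e-03  2.e-04] F [ 3.4  1.3 -1.2] M [ 0.46 -0.64 -0.03] op 0.522 q [-0.28  0.49  0.3   1.99 -0.23  0.68  0.56]
t 15.93 tcp [ 0.5317 -0.0215  0.0323] zyaw -66.92 tilt [-1.e+00  9.e-04  2.e-04] F [ 3.7  1.9 -2.1] M [ 0.47 -0.78 -0.03] op 0.523 q [-0.28  0.5   0.3   1.99 -0.23  0.68  0.56]
```

View pics/scene_i3.png

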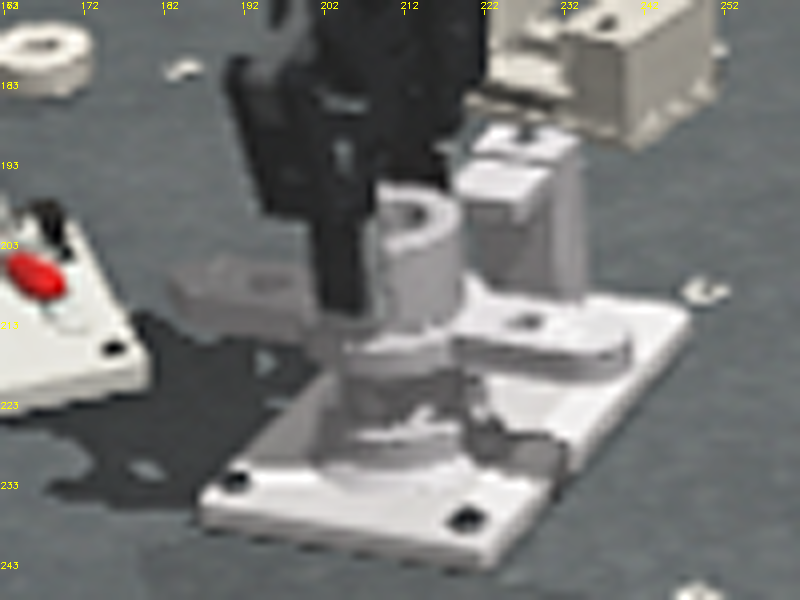

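```bash
python3 -m creep '.001 .0005 0 0 0 0 .45; .0025 .0007 0 0 0 0 .45; .004 .0007 0 0 0 0 .45; .005 .0007 0 0 0 0 .45; .006 .0007 0 0 0 0 .45; .007 .0007 0 0 0 0 .45; .008 .0007 0 0 0 0 .45; .009 .0007 0 0 0 0 .45'; python3 -c "
from h import *
st();c=cap('scene');st()"
```

```text
time_s: 16.6
tool_pos: [0.5317, -0.0214, 0.0232]
eef_rot: [0.39, 0.59, -0.39, 0.59]
force: [2.4, 1.7, -2.0]
opening: 0.525
t 16.6 tcp [ 0.5317 -0.0214  0.0232] zyaw -66.93 tilt [-1.e+00 -2.e-04 -1.e-04] F [ 2.4  1.7 -2. ] M [ 0.32 -0.46  0.02] op 0.525 q [-0.28  0.51  0.3   2.   -0.23  0.66  0.57]
t 16.65 tcp [ 0.5317 -0.0214  0.023 ] zyaw -66.93 tilt [-1.e+00 -2.e-04 -1.e-04] F [ 2.3  1.5 -2.4] M [ 0.33 -0.49 -0.02] op 0.523 q [-0.28  0.51  0.3   2.   -0.23  0.66  0.57]
```

```bash
python3 -m creep '.0005 .0004 0 0 0 0 .45; .001 .0006 0 0 0 0 .45; .0014 .0006 0 0 0 0 .45; .0018 .0006 0 0 0 0 .45; .0022 .0006 0 0 0 0 .45; .0026 .0006 0 0 0 0 .45; .0026 .0006 0 0 0 0 .45; .0026 .0006 0 0 0 0 .45'; python3 -c "
from h import *
st();c=cap('scene');st()"
```

```text
time_s: 17.32
tool_pos: [0.532, -0.0214, 0.0207]
eef_rot: [0.39, 0.59, -0.39, 0.59]
force: [-0.8, -0.8, -1.1]
opening: 0.524
t 17.32 tcp [ 0.532  -0.0214  0.0207] zyaw -66.95 tilt [-1.e+00 -6.e-04 -2.e-04] F [-0.8 -0.8 -1.1] M [-0.12  0.29 -0.01] op 0.524 q [-0.28  0.51  0.29  2.   -0.23  0.66  0.57]
t 17.37 tcp [ 0.532  -0.0214  0.0207] zyaw -66.95 tilt [-1.e+00 -4.e-04 -1.e-04] F [-0.4  0.2 -2.1] M [-0.13  0.26 -0.07] op 0.522 q [-0.28  0.51  0.29  2.   -0.23  0.66  0.57]
```

```bash
python3 -m creep '.0003 0 0 0 0 0 .45; .0006 0 0 0 0 0 .45; .0009 0 0 0 0 0 .45; .0012 0 0 0 0 0 .45; .0012 0 0 0 0 0 .45; .0012 0 0 0 0 0 .45; .0012 0 0 0 0 0 .45; .0012 0 0 0 0 0 .45'; python3 -c "
from h import *
st();c=cap('scene');st()"
```

```text
time_s: 18.03
tool_pos: [0.5324, -0.0217, 0.0202]
eef_rot: [0.39, 0.59, -0.39, 0.59]
force: [-4.5, -2.8, 10.5]
opening: 0.52
t 18.03 tcp [ 0.5324 -0.0217  0.0202] zyaw -66.96 tilt [-1.e+00  2.e-04  3.e-04] F [-4.5 -2.8 10.5] M [-0.37  1.15  0.08] op 0.52 q [-0.27  0.52  0.29  2.   -0.24  0.66  0.57]
t 18.08 tcp [ 0.5324 -0.0217  0.0202] zyaw -66.97 tilt [-1.e+00  3.e-04  3.e-04] F [-4.8 -2.3 10.6] M [-0.42  1.12  0.02] op 0.523 q [-0.27  0.52  0.29  2.   -0.24  0.66  0.57]
```

```bash
python3 -m creep '-.0007 0 0 0 0 0 .45; -.0008 0 0 0 0 0 .5; -.0008 0 0 0 0 0 .56; -.0008 0 0 0 0 0 .62; -.0008 0 0 0 0 0 .66; -.0008 0 0 0 0 0 .66; -.0008 0 0 0 0 0 .66; -.0008 0 0 0 0 0 .66'; python3 -c "
from h import *
st();c=cap('scene');st();zoom(c,proj(c,[.535,-.02,.06])[0],100,75,8,'scene_i4.png',draw(c,pose(.5304,-.0212,np.radians(113.1),.04),ARM(),(0,0,255)))"
```

```text
time_s: 18.75
tool_pos: [0.5324, -0.0211, 0.0203]
eef_rot: [0.39, 0.59, -0.39, 0.59]
force: [-0.3, -0.0, 1.2]
opening: 0.66
t 18.75 tcp [ 0.5324 -0.0211  0.0203] zyaw -66.92 tilt [-1.e+00  1.e-04  0.e+00] F [-0.3 -0.   1.2] M [-0.05 -0.01  0.07] op 0.66 q [-0.28  0.52  0.29  2.   -0.23  0.66  0.57]
t 18.8 tcp [ 0.5324 -0.0211  0.0203] zyaw -66.93 tilt [-1.e+00  1.e-04 -0.e+00] F [-0.2  0.3 -0.7] M [-0.04  0.06  0.01] op 0.66 q [-0.28  0.52  0.29  2.   -0.23  0.66  0.57]
```

View pics/scene_i4.png

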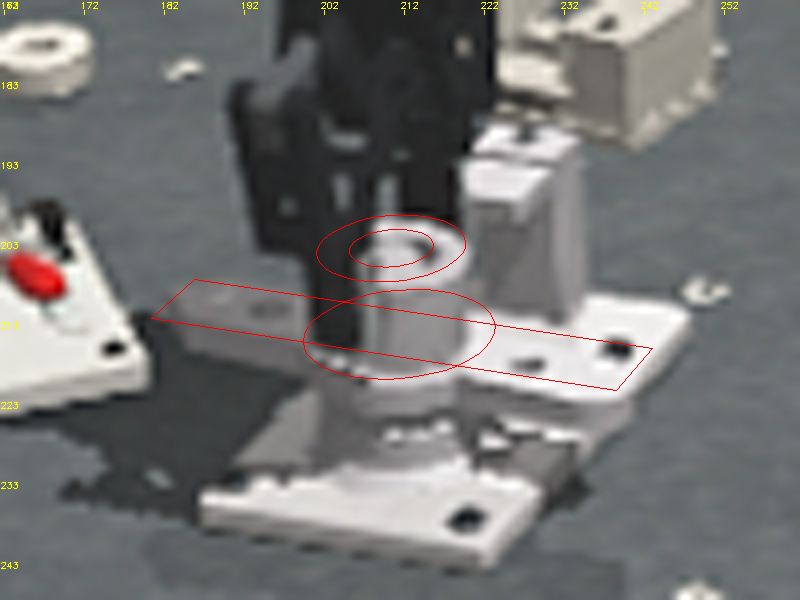

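```bash
python3 -m creep '0 -.0002 0 0 0 0 .68; 0 -.0004 0 0 0 0 .68; 0 -.0004 0 0 0 0 .68; 0 -.0004 0 0 0 0 .68; 0 -.0004 0 0 0 0 .68; 0 -.0004 0 0 0 0 .68; 0 -.0004 0 0 0 0 .68; 0 -.0004 0 0 0 0 .68'; python3 -c "
from h import *
st()"; python3 -m creep '0 0 0 0 0 0 .6; 0 0 0 0 0 0 .55; 0 0 0 0 0 0 .5; 0 0 0 0 0 0 .48; 0 0 0 0 0 0 .48; 0 0 0 0 0 0 .48; 0 0 0 0 0 0 .48; 0 0 0 0 0 0 .48' 30; python3 -c "
from h import *
st()"
```

```text
time_s: 19.47
tool_pos: [0.532, -0.0213, 0.0203]
eef_rot: [0.39, 0.59, -0.39, 0.59]
force: [1.2, 0.3, 0.3]
opening: 0.679
t 19.47 tcp [ 0.532  -0.0213  0.0203] zyaw -66.93 tilt [-1.e+00  1.e-04 -0.e+00] F [1.2 0.3 0.3] M [ 0.01  0.04 -0.02] op 0.679 q [-0.27  0.51  0.29  2.   -0.23  0.66  0.57]
time_s: 20.13
tool_pos: [0.5324, -0.0213, 0.0206]
eef_rot: [0.39, 0.59, -0.39, 0.59]
force: [0.2, 0.3, 5.8]
opening: 0.527
t 20.13 tcp [ 0.5324 -0.0213  0.0206] zyaw -66.93 tilt [-1.e+00  7.e-04  2.e-04] F [0.2 0.3 5.8] M [ 0.09 -0.05  0.02] op 0.527 q [-0.28  0.51  0.29  2.   -0.23  0.66  0.57]
```

```bash
python3 -m creep '-.0004 0 0 1 0 0 .48; -.0004 0 0 4 0 0 .48; -.0004 0 0 9 0 0 .48; -.0004 0 0 14 0 0 .48; -.0004 0 0 19 0 0 .48; -.0004 0 0 24 0 0 .48; -.0004 0 0 28 0 0 .48; -.0004 0 0 30 0 0 .48' 40; python3 -c "
from h import *
st();c=cap('scene');st();print(to([.532,-.0213,.0203],-156.9))"
```

```text
time_s: 20.8
tool_pos: [0.5322, -0.021, 0.0207]
eef_rot: [0.53, 0.468, -0.53, 0.468]
force: [0.8, 0.6, 3.5]
opening: 0.532
t 20.8 tcp [ 0.5322 -0.021   0.0207] zyaw -97.17 tilt [-1.e+00  4.e-04 -1.e-04] F [0.8 0.6 3.5] M [ 0.2  -0.23  0.13] op 0.532 q [-0.38  0.53  0.44  2.01 -0.36  0.67  0.16]
t 20.85 tcp [ 0.5323 -0.021   0.0207] zyaw -97.21 tilt [-1.e+00  4.e-04 -0.e+00] F [1.8 0.6 4.6] M [ 0.15 -0.27  0.05] op 0.528 q [-0.38  0.53  0.44  2.01 -0.36  0.67  0.16]
[array([ 0.0004, -0.0002,  0.0003]), array([ 5.969e+01, -2.000e-02, -2.000e-02])]
```

Small forces only. Continue.

```bash
python3 -m creep '0 0 0 3 0 0 .48; 0 0 0 8 0 0 .48; 0 0 0 13 0 0 .48; 0 0 0 18 0 0 .48; 0 0 0 23 0 0 .48; 0 0 0 28 0 0 .48; 0 0 0 32 0 0 .48; 0 0 0 35 0 0 .48'; python3 -c "
from h import *
st();c=cap('scene');st();print(to([.532,-.0213,.0203],-156.9))
zoom(c,proj(c,[.535,-.02,.06])[0],100,75,8,'scene_i5.png')"
```

```text
time_s: 21.52
tool_pos: [0.5325, -0.0208, 0.0207]
eef_rot: [0.646, 0.287, -0.646, 0.287]
force: [1.8, 1.6, 2.4]
opening: 0.529
t 21.52 tcp [ 0.5325 -0.0208  0.0207] zyaw -132.08 tilt [-1.e+00  4.e-04 -6.e-04] F [1.8 1.6 2.4] M [ 0.33 -0.48  0.2 ] op 0.529 q [-0.5   0.57  0.62  2.02 -0.5   0.71 -0.3 ]
t 21.57 tcp [ 0.5325 -0.0209  0.0207] zyaw -132.24 tilt [-1.e+00  4.e-04 -5.e-04] F [2.  1.8 2.7] M [ 0.39 -0.42  0.03] op 0.529 q [-0.5   0.57  0.62  2.02 -0.5   0.71 -0.3 ]
[array([ 0.0004, -0.0001,  0.0006]), array([ 2.466e+01, -3.000e-02, -2.000e-02])]
```

View pics/scene_i5.png

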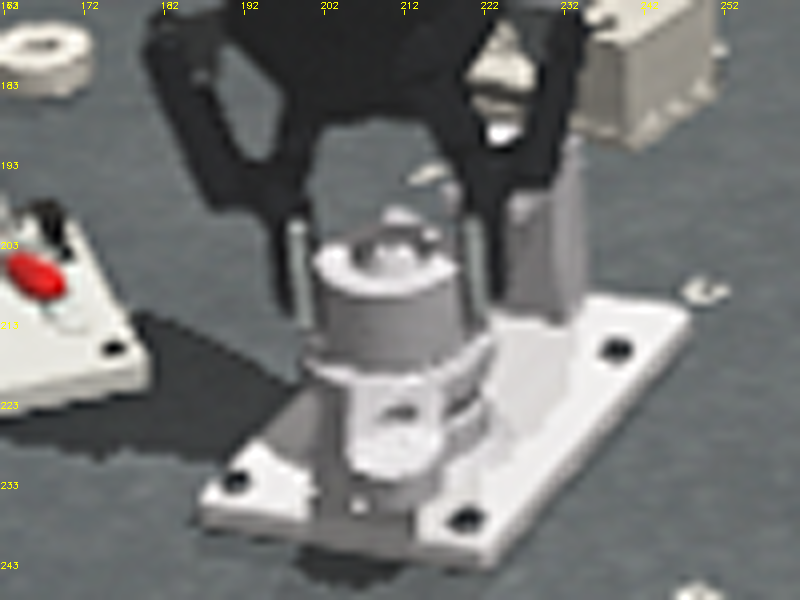

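```bash
python3 -m creep '0 0 0 3 0 0 .48; 0 0 0 7 0 0 .48; 0 0 0 11 0 0 .48; 0 0 0 15 0 0 .48; 0 0 0 19 0 0 .48; 0 0 0 22 0 0 .48; 0 0 0 24 0 0 .48; 0 0 0 24.7 0 0 .48'; python3 - <<'E'
from h import *
st();c=cap('scene');t=cap('top');st()
zoom(c,proj(c,[.535,-.02,.06])[0],100,75,8,'scene_i6.png',draw(c,pose(.5304,-.0212,np.radians(23.1),.04),ARM()[:3],(0,0,255)))
zoom(t,proj(t,[.535,-.02,.06])[0],100,75,8,'top_i6.png')
E
```

```text
time_s: 22.23
tool_pos: [0.5327, -0.0209, 0.0205]
eef_rot: [0.693, 0.143, -0.692, 0.144]
force: [5.5, 2.7, -3.1]
opening: 0.529
t 22.23 tcp [ 0.5327 -0.0209  0.0205] zyaw -156.6 tilt [-1.e+00  5.e-04 -8.e-04] F [ 5.5  2.7 -3.1] M [ 0.36 -1.05  0.01] op 0.529 q [-0.58  0.6   0.74  2.02 -0.6   0.74 -0.63]
t 22.33 tcp [ 0.5327 -0.021   0.0206] zyaw -156.51 tilt [-1.e+00  5.e-04 -8.e-04] F [ 5.2  1.5 -3.9] M [ 0.37 -1.05  0.07] op 0.529 q [-0.58  0.6   0.74  2.02 -0.6   0.74 -0.63]
```

View pics/scene_i6.png

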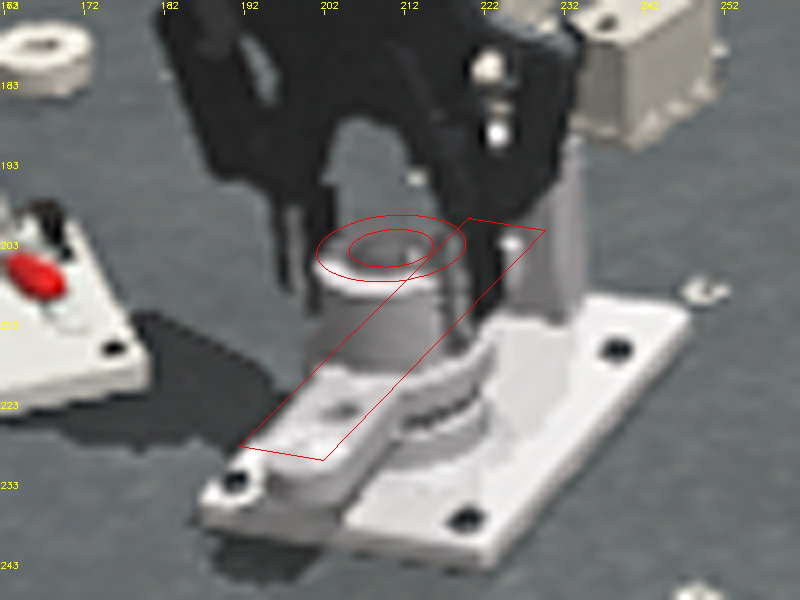

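View pics/top_i6.png

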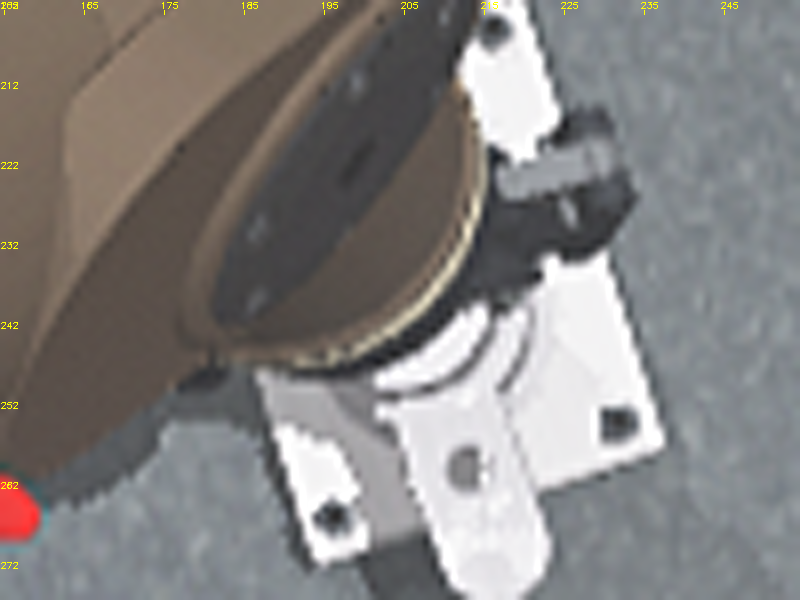

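```bash
python3 -m creep '0 0 0 .4 0 0 .5; 0 0 0 .4 0 0 .56; 0 0 0 .4 0 0 .62; 0 0 0 .4 0 0 .7; 0 0 0 .4 0 0 .75; 0 0 0 .4 0 0 .75; 0 0 0 .4 0 0 .75; 0 0 0 .4 0 0 .75'; python3 - <<'E'
from h import *
st();c=cap('scene')
zoom(c,proj(c,[.535,-.02,.06])[0],100,75,8,'scene_i7.png',draw(c,pose(.5304,-.0212,np.radians(23.1),.03),ARM()[:3],(0,0,255)))
E
```

```text
time_s: 23.0
tool_pos: [0.5319, -0.0214, 0.0207]
eef_rot: [-0.693, -0.141, 0.693, -0.141]
force: [1.1, 0.2, 0.9]
opening: 0.748
t 23.0 tcp [ 0.5319 -0.0214  0.0207] zyaw -157.03 tilt [-1.e+00 -0.e+00  1.e-04] F [1.1 0.2 0.9] M [ 0.01  0.07 -0.01] op 0.748 q [-0.58  0.6   0.74  2.02 -0.6   0.74 -0.63]
```

View pics/scene_i7.png

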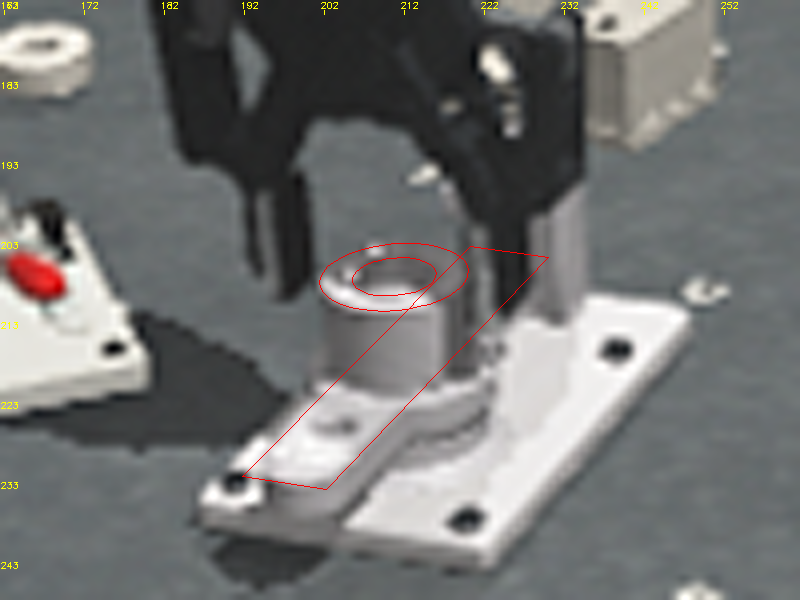

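```bash
cat > zf.py <<'E'
import fit
from fit import *
def run(c,yaw0):
    g=cv2.cvtColor(c['pixels'],cv2.COLOR_RGB2GRAY).astype(np.float32)
    g=cv2.resize(g,None,fx=4,fy=4,interpolation=cv2.INTER_CUBIC); g=cv2.GaussianBlur(g,(0,0),2.5)
    G['scene']=(cv2.Sobel(g,cv2.CV_32F,1,0),cv2.Sobel(g,cv2.CV_32F,0,1)); C['scene']=c
    a=np.linspace(np.pi*.9,np.pi*1.5,30)
    M=[circ(.013,.042),np.c_[.023*np.cos(a),.023*np.sin(a),0*a+.042],line([-.07,-.014,.012],[-.032,-.014,.012]),line([-.07,.014,.012],[-.032,.014,.012])]
    b=np.linspace(np.pi*.7,np.pi*1.3,30); M.append(np.c_[-.066+.014*np.cos(b),.014*np.sin(b),0*b+.012])
    for z in np.arange(.024,.046,.002):
        best=min(((cost((.5300+dx,-.0215+dy,np.radians(yaw0+dw)),{'scene':M},z,('scene',)),dx,dy,dw) for dx in np.arange(-.003,.0031,.001) for dy in np.arange(-.003,.0031,.001) for dw in (-3,-1.5,0,1.5,3)))
        print(round(z,3),np.round(best,3))
E
python3 - <<'E'
from zf import *
run(env.capture('scene'),23.1)
E
```

```text
0.024 [-1.80272e+02 -3.00000e-03  3.00000e-03 -3.00000e+00]
0.026 [-2.29413e+02  3.00000e-03  3.00000e-03 -3.00000e+00]
0.028 [-2.54283e+02  3.00000e-03  3.00000e-03 -3.00000e+00]
0.03 [-2.54914e+02  1.00000e-03  0.00000e+00 -3.00000e+00]
0.032 [-2.54865e+02 -1.00000e-03 -3.00000e-03 -3.00000e+00]
0.034 [-2.35175e+02 -3.00000e-03 -3.00000e-03  1.50000e+00]
0.036 [-2.09279e+02 -1.00000e-03 -3.00000e-03  3.00000e+00]
0.038 [-2.02059e+02 -1.00000e-03 -3.00000e-03  3.00000e+00]
0.04 [-1.58848e+02  3.00000e-03 -3.00000e-03  3.00000e+00]
0.042 [-1.32438e+02  2.00000e-03 -3.00000e-03  0.00000e+00]
0.044 [-1.20498e+02 -2.00000e-03 -3.00000e-03  3.00000e+00]
```

```bash
python3 -m creep '-.003 0 0 0 0 0 .75; -.01 0 0 0 0 0 .75; -.022 0 0 0 0 0 .75; -.037 0 0 0 0 0 .75; -.054 0 0 0 0 0 .75; -.071 0 0 0 0 0 .75; -.084 0 0 0 0 0 .75; -.09 0 0 0 0 0 .75'; python3 -m creep '-.01 0 .01 0 0 0 .75; -.025 0 .03 0 0 0 .75; -.04 0 .06 0 0 0 .75; -.055 0 .09 0 0 0 .75; -.07 0 .12 0 0 0 .75; -.08 0 .14 0 0 0 .75; -.08 0 .15 0 0 0 .75; -.08 0 .15 0 0 0 .75'; python3 - <<'E'
from h import *
st();c=cap('scene','scene_end.png');t=cap('top','top_end.png')
zoom(c,proj(c,[.535,-.02,.04])[0],100,75,8,'scene_i8.png',draw(c,pose(.5304,-.0212,np.radians(23.1),.03),ARM()[:3],(0,0,255)))
zoom(t,proj(t,[.55,-.02,.04])[0],100,75,8,'top_i8.png',draw(t,pose(.533,-.0212,np.radians(23.1),.03),ARM()[:3],(0,0,255)))
from zf import *
run(c,23.1)
E
```

```text
time_s: 23.77
tool_pos: [0.5331, -0.0217, 0.1134]
eef_rot: [0.694, 0.141, -0.692, 0.141]
force: [-0.3, -0.1, 0.2]
opening: 0.748
time_s: 24.43
tool_pos: [0.3921, -0.0804, 0.191]
eef_rot: [0.693, 0.142, -0.693, 0.139]
force: [0.1, -0.8, 0.2]
opening: 0.751
t 24.43 tcp [ 0.3921 -0.0804  0.191 ] zyaw -157.12 tilt [-1.     -0.0034 -0.0019] F [ 0.1 -0.8  0.2] M [-0.03  0.01 -0.01] op 0.751 q [-0.94  0.05  1.1   2.14 -0.06  0.98 -0.98]
0.024 [-9.8713e+01  2.0000e-03 -2.0000e-03  1.5000e+00]
0.026 [-9.8106e+01  1.0000e-03 -2.0000e-03  1.5000e+00]
0.028 [-9.8038e+01  1.0000e-03 -3.0000e-03  1.5000e+00]
0.03 [-9.9454e+01  1.0000e-03 -3.0000e-03  1.5000e+00]
0.032 [-9.7942e+01  0.0000e+00 -3.0000e-03  1.5000e+00]
0.034 [-9.722e+01  0.000e+00 -3.000e-03  3.000e+00]
0.036 [-9.5587e+01  0.0000e+00 -3.0000e-03  3.0000e+00]
0.038 [-9.3075e+01  0.0000e+00 -3.0000e-03 -3.0000e+00]
0.04 [-9.3317e+01  0.0000e+00  2.0000e-03 -3.0000e+00]
0.042 [-9.3256e+01  0.0000e+00  2.0000e-03 -3.0000e+00]
0.044 [-9.3628e+01 -1.0000e-03  3.0000e-03 -3.0000e+00]
```

View pics/scene_i8.png

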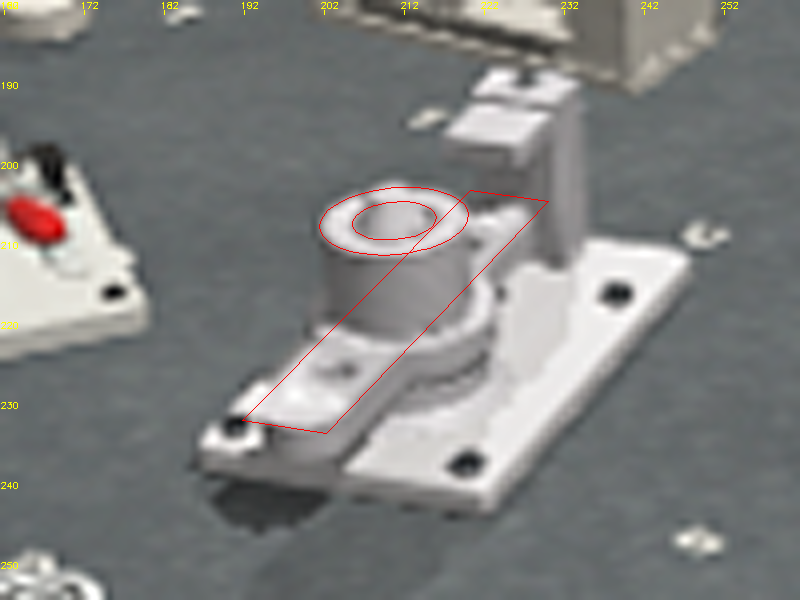

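View pics/top_i8.png

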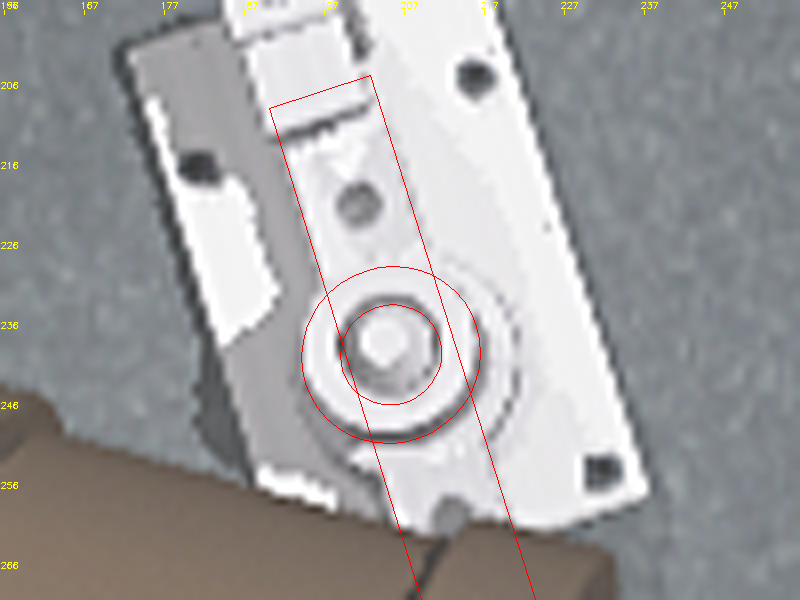

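View pics/scene_end.png

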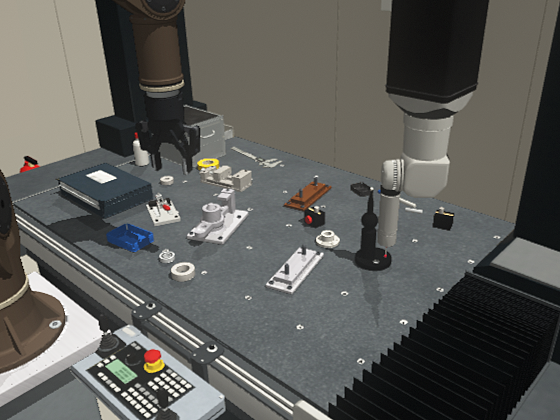

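```bash
python3 - <<'E'
import fit
from fit import *
for n in ('scene','top'):
    c=env.capture(n)
    g=cv2.cvtColor(c['pixels'],cv2.COLOR_RGB2GRAY).astype(np.float32)
    g=cv2.resize(g,None,fx=4,fy=4,interpolation=cv2.INTER_CUBIC); g=cv2.GaussianBlur(g,(0,0),2.5)
    G[n]=(cv2.Sobel(g,cv2.CV_32F,1,0),cv2.Sobel(g,cv2.CV_32F,0,1)); C[n]=c
    M=[circ(.023,.042)] if n=='scene' else [circ(.023,.042),circ(.013,.042)]
    xy=(.5293,-.0222) if n=='scene' else (.5342,-.0208)
    for z in np.arange(.024,.046,.002):
        b=min((cost((xy[0]+dx,xy[1]+dy,.4),{n:M},z,(n,)),dx,dy) for dx in (-.001,0,.001) for dy in (-.001,0,.001))
        print(n,round(z,3),np.round(b,3))
    if n=='scene':
        r=differential_evolution(lambda p:cost((xy[0]+p[0],xy[1]+p[1],p[2]),{n:[circ(.023,.042),line([-.07,-.014,.012],[-.032,-.014,.012]),line([-.07,.014,.012],[-.032,.014,.012])]},p[3],(n,)),[(-.001,.001),(-.001,.001),(.3,.5),(.024,.046)],seed=0,maxiter=60);print(r.x,np.degrees(r.x[2]),r.fun)
    d=env.place_of(n,'index_arm_center')[:1]+env.place_of(n,'index_arm_tab')[:1]
    print([(round(x['score'],2),np.round(np.array(x['centre'])[::-1]*[560,420],1)) for x in d],proj(c,[[*xy,.051],[xy[0]+.018*.92,xy[1]+.018*.39,.03]]))
E
```

```text
scene 0.024 [-2.1026e+01  1.0000e-03  1.0000e-03]
scene 0.026 [-2.9211e+01  1.0000e-03  1.0000e-03]
scene 0.028 [-5.3315e+01  1.0000e-03  1.0000e-03]
scene 0.03 [-5.7598e+01  0.0000e+00  1.0000e-03]
scene 0.032 [-5.7414e+01 -1.0000e-03 -1.0000e-03]
scene 0.034 [-4.572e+01 -1.000e-03 -1.000e-03]
scene 0.036 [-3.0073e+01 -1.0000e-03 -1.0000e-03]
scene 0.038 [-1.8095e+01 -1.0000e-03 -1.0000e-03]
scene 0.04 [-1.1558e+01 -1.0000e-03 -1.0000e-03]
scene 0.042 [-8.99e+00  1.00e-03  1.00e-03]
scene 0.044 [-1.2454e+01  1.0000e-03  1.0000e-03]
[ 0.00084818 -0.0007919   0.33267396  0.03014889] 19.060813656616862 -170.7813274585051
[(0.8, array([210.1, 216.5])), (0.88, array([211.8, 219.7]))] [[211.40989784 214.82711965]
 [215.22015962 218.9424208 ]]
top 0.024 [-8.7241e+01  0.0000e+00 -1.0000e-03]
top 0.026 [-9.4065e+01  1.0000e-03  1.0000e-03]
top 0.028 [-9.6693e+01  1.0000e-03  0.0000e+00]
top 0.03 [-9.9028e+01  1.0000e-03  0.0000e+00]
top 0.032 [-9.7742e+01  1.0000e-03  0.0000e+00]
top 0.034 [-9.837e+01  1.000e-03 -1.000e-03]
top 0.036 [-9.9201e+01  0.0000e+00 -1.0000e-03]
top 0.038 [-9.8887e+01  0.0000e+00 -1.0000e-03]
top 0.04 [-9.6252e+01  0.0000e+00 -1.0000e-03]
top 0.042 [-9.1995e+01  0.0000e+00 -1.0000e-03]
top 0.044 [-8.6969e+01  0.0000e+00 -1.0000e-03]
[(0.58, array([209.9, 241.9])), (0.7, array([205.5, 232.1]))] [[206.69536695 240.78827572]
 [205.63045799 234.39172479]]
```

```bash
python3 -c "
from h import *
print(env.observe()['qvel'].round(3));print(env.job_done());st()"
```

```text
[-0.001 -0.007  0.005  0.004  0.005  0.    -0.002]
the job is handed in; nothing more can be done
None
the job is handed in; nothing more can be done
```

The job is handed in at about 25 s, and the index arm looks fully seated on the post. I lifted it level off the dowels and lowered it onto the pilot crosswise to the hook. Its tab landed on the step with about 10 N of contact, and I let go there. I then gripped it again, turned it 90° with the pointed end in under the hook, and opened the jaws so that it dropped. The gripper is drawn back clear and touches nothing.

**Last checks**
- **Height:** the scene camera puts the underside at 30 mm, which is collar height. The top camera cannot tell 30 mm from 38 mm.
- **Hook and tool:** the pointed end shows under the hook, and the tool force is about zero.
- **Bystanders:** nothing else appears to have moved in the last pictures.

**Disagreements**
- **Fingertip height:** the fingertips sat about 33 mm higher than the reported tool height. The first close went above the boss and gripped nothing, so I worked from the pictures and went lower.
- **Arm angle:** one last edge fit put the arm at 19° and the post at about 23°. I put this down to fit error and keyway play, but did not confirm it.
- **Detector:** the networks' points for the arm's centre and tab were 1 to 3 px away from where I expected them.

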